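Clear the plate deck: right the fallen bottle, chute the used plate

ROBOT

A 6-joint arm with a two-finger parallel gripper is mounted at the origin on the work surface. World frame = base frame: x ahead of the robot, y to its left, z up, the work surface at z = 0. Lengths are in m, angles in rad, forces in N, time in s.
With the tool pointing down it reaches from about 0.35 to 0.725 m from the base axis. Payload 4.3 kg.
Tool frame: the origin (TCP) lies where the fingers leave the gripper's body, on its centre line; the fingertips stand 73 mm ahead of it and the grasp point (between the pads) lies 54 mm ahead of it; z points along the fingers, y is the line along which they close (so a half turn about z gives the same grasp; the last joint's range is limited). The gripper opens to 85 mm and grips with 20 to 120 N. Pads are 22 mm wide; open, the fingers measure 114 mm over their backs; the gripper's body (76 mm by 85 mm) begins 54 mm behind the grasp point. The pads swing forward as they close: fully open they stand 13 mm farther back than shut.
Start: joints at [-1.239, 0.377, 0.081, 1.274, 0, 1.46], TCP at [0.246, -0.52, 0.304] pointing down, gripper open.
Joint ranges: [-2.72, 2.72], [-0.84, 1.66], [-1.02, 1.22], [-1.77, 2.12], [-1.37, 1.28], [-3.14, 3.14]. Speed limits (rad/s): [2.57, 2.57, 3.14, 3.14, 3.14, 3.14].

INTERFACE

Orientations are given as a 3x3 rotation matrix whose columns are the frame's x, y, z axes.
In Python, from station import * gives the robot as it stands.
- The arm moves only by the tool apply_moves, never from a script. Its argument "deltas" is a list of rows, each a list of 6 numbers: the shift along the world's x, y, z in mm, then the turn, a rotation vector about the world's x, y, z in degrees. A call has exactly 8 rows; each row shifts and turns the commanded pose from where the row before left it; what a row does not reach is not made up. A row lasts 1/10 s, in which the tool goes at most 50 mm and 8.59 degrees, less where a joint would pass 70% of its speed; a pose out of reach is approached as far as the arm can. A call with a gripper value outside its range is refused whole. "grip" is the opening, from 0 (shut) to 1 (fully open), set as the call begins (left out, the last holds). The fingers move at their own pace and stop on an object; the grip force is fixed at half the most. Time passes only in rows, so rows that do not move let the fingers close, or fill a call up. It gives the time, the measured TCP pose, the force, the opening and the grip force at its end, in the units of the state.
- state(): the state, without advancing time (a new reading comes with each control period).
- capture(name): name is "side" or "top" or "wrist"; returns a dict with "frame" (384x512x3 uint8, red, green, blue), "K" (3x3 intrinsics, pixels), "k1" (the pictures are not rectified: a ray, as slopes to the right and down, at radius r is drawn at 1 + k1 r^2 times it, then the intrinsics apply), "origin" and "attitude" of the camera in the world. Camera axes: x right, y down, z forward; pixel columns grow to the right and rows downward; lengths in m; the calibration is good to about 2 mm. A picture is of the moment at which its call begins. There is no depth.
- sign_off(): hands the job in; it is judged then, once.
The state is a dict: "time_s": time; "q": joint angles; "joint_vel": joint speeds; "tau": joint torques, N m; "eef_pos": TCP position; "tool_rot": TCP orientation; "force": force on the tool from outside, world axes, zero at the start; "ft_torque": the same for the moment, N m; "grip_width": finger opening in m; "grasp_force": force on a finger pad.
Only numpy, scipy, OpenCV 4.12 (cv2) and the standard library are available. Lean on these libraries where they do the work, as an engineer would, in place of code of your own. Each camera call takes 0.05 s, during which the arm holds its last target. There are 200 camera calls.

TASK

Clear the deck after the run: first stand the fallen blue-capped bottle back upright in the empty place of the bottle lane, setting it down rather than dropping it and leaving its neighbours as they are. Then lift the yellow chute lid until it stands up by itself, and push the used well plate along the deck and off the drop edge, so that it goes down the chute into the red bin; slide it, do not lift it off the deck. Finally shut the lid fully, and leave everything else alone.

Things in the scene. Friction and masses are not known exactly. Their poses are not given: they have to be found in the camera images.
- station: White instrument base with a grey metal deck (top 180 mm above the bench, no guides on it), a steel waste chute at its +y end. Origin: bench level, on the plate track's centre line, straight below the drop edge. +y runs along the deck to the chute, +x to the bottle lane (away from the robot), z up. The deck spans x -85 to +215 mm, y -420 to 0 mm.
- drop_edge (a point): Middle of the deck's straight drop edge (along station x), at deck height. Past it (+y) is the chute mouth, 166 mm long and 144 mm wide (x -72 to +72 mm); a steel slide falls from the edge at 46 degrees into the red bin. The shut lid bars the way with a step of 6 mm.
- chute_lid (a joint): Angle of the yellow chute lid (156 mm along x by 166 mm, 5 mm thick) over the chute mouth: 0 shut (level, top face 6 mm above the deck), growing as its deck-side edge swings up; 1.57 upright, stop at 1.80 rad. A friction hinge holds it at any angle; moving it takes about 1 to 5 N at the handle.
- lid_handle (a point): Middle of the lid's round bar handle: steel, 10 mm thick, 80 mm long, parallel to the hinge (station x), on the lid's upper face near the deck-side edge, with 30 mm clear between bar and lid. It moves with the lid, about 143 mm from the hinge axis.
- chute_hinge (a point): Middle of the lid's hinge axis, at the chute's far (+y) side, 1 mm above the deck; the axis is parallel to the station's x. With the lid shut, the bar handle is 138 mm nearer to the deck and 40 mm higher than this axis.
- plate_mid (a point): Centre of the used 96-well plate, a pale flat box with dark wells, 85.5 mm (its x) by 127.8 mm (its y) by 14.5 mm high, about 90 g, lying on the deck with its long side roughly along the station's y.
- fallen_mid (a point): Centre of the fallen bottle, white and round with a blue cap: 46 mm diameter, 90 mm long in all, straight wall up to 60 mm from the foot, then a shoulder and a 42 mm cap; about 120 g. The point is on its axis, 45 mm from the foot; z points from foot to cap. It lies on the deck between plate and drop edge, cap roughly towards the chute.
- gap (a point): Middle of the lane's empty place, on its floor (4 mm above the deck); axes as the station. The lane, a dark channel, runs along station y with a place every 75 mm, 64 mm wide inside (x), between a lip on the robot's side (top 12 mm above the deck) and a rail behind (28 mm). The other three places hold bottles.
- bottle_a_mid (a point): Centre (45 mm up) of a standing neighbour bottle with a white cap, same size as the fallen one; leave it standing where it is.
- bottle_b_mid (a point): A second neighbour, the same.
- bottle_c_mid (a point): A third neighbour, the same.
- spray: White spray bottle with a red head on the bench beside the instrument, 72 mm diameter, 195 mm tall, origin at the centre of its base; not part of the job, leave it standing.
- bin_floor (a point): Middle of the red bin's floor, 5 mm above the bench; axes as the station. The bin stands at the slide's lower end: inside 257 mm along y, 172 mm along x, walls 135 mm high, open on top beyond the chute.

How it is judged:
By the outcome, as a careful person would: the job done as asked, in the order asked, and still so for the second after the job is handed in, with the robot touching nothing.
It also fails if it takes over 72 s, if anything falls off the work surface, if the arm or the gripper's body presses on something with over 40 N, if the wrist force passes 120 N, or if a joint passes its speed limit or range.

## Working session

There is one attempt and no reset: what is moved stays moved. The work goes in short steps, Python scripts to look and compute and a tool call to move; the robot and the scene stay as the last step left them, time stands still between calls to the robot, and variables do not carry over. Pictures are saved under pics/ and viewed, at most 10 in all, crops included, and the job is handed in when it is done.

Besides the shell and the picture viewer there is one more tool, called after "Emit:" in YAML: its name, and indented under it one key for each argument. apply_moves: Moves the arm, as the interface text tells. Its arguments: {"type":"object","properties":{"deltas":{"type":"array","items":{"type":"array","items":{"type":"number"}}},"grip":{"type":"number"}},"required":["deltas"]}

```bash
mkdir -p pics; ls
python3 - <<'E'
from station import *
import cv2
s=state(); print(s)
for n in("side","top"):
    c=capture(n); cv2.imwrite(f"pics/{n}0.png",cv2.resize(c["frame"][:,:,::-1],(800,600),interpolation=cv2.INTER_CUBIC)); print(n,c["K"],c["k1"],c["origin"],c["attitude"])
E
```

```text
pics
{'time_s': 0.0, 'q': array([-1.23927031e+00,  3.78095401e-01,  7.96210786e-02,  1.27439149e+00,
        1.68740033e-05,  1.46049056e+00]), 'joint_vel': array([ 0.0009595 , -0.00113382,  0.00117677, -0.00252988,  0.00098576,
        0.00121599]), 'tau': array([-1.51744687e-03, -4.63600874e+01,  2.69876558e+01,  2.07000040e-02,
       -1.86614261e-04,  1.24192070e-06]), 'eef_pos': array([ 0.24570805, -0.51929809,  0.30294039]), 'tool_rot': array([[ 9.03970003e-01,  4.27595370e-01, -6.57633239e-04],
       [ 4.27595806e-01, -9.03967907e-01,  1.96228511e-03],
       [ 2.44584683e-04, -2.05504809e-03, -9.99997858e-01]]), 'force': array([-0.11986375,  0.87950034,  0.09800629]), 'ft_torque': array([ 0.01283859,  0.04121669, -0.03513757]), 'grasp_force': 0.0, 'grip_width': 0.08552630535914078}
side [[355.15986      0.         264.05652965]
 [  0.         355.15986    191.37359432]
 [  0.           0.           1.        ]] 0.019514455725904337 [0.30145588 0.73250699 0.761     ] [[-0.93146421 -0.21336851  0.29470035]
 [-0.36373046  0.56532425 -0.74034359]
 [-0.00863525 -0.79679506 -0.60418794]]
top [[370.60503691   0.         252.51838024]
 [  0.         370.60503691 193.81697957]
 [  0.           0.           1.        ]] -0.12457236085784001 [ 0.42972939 -0.02218076  1.06984853] [[-1.14076192e-02 -9.80350872e-01  1.96931545e-01]
 [-9.99934928e-01  1.11697468e-02 -2.31860222e-03]
 [ 7.33682184e-05 -1.96945180e-01 -9.80414499e-01]]
```

View pics/side0.png

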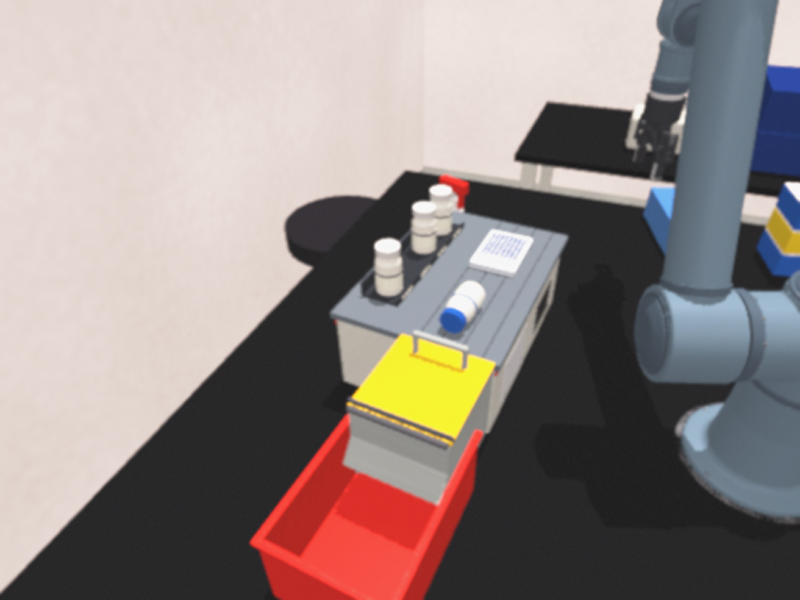

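View pics/top0.png

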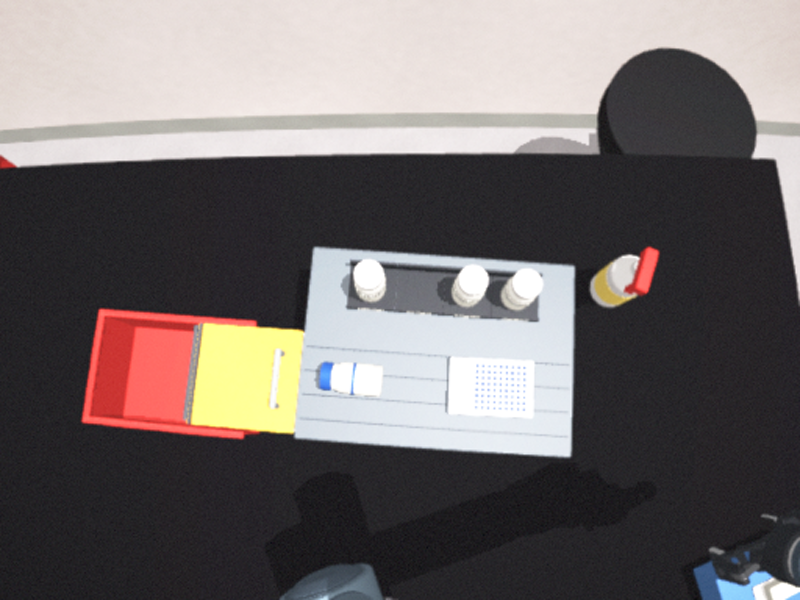

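The side view shows the overall layout. The top view shows the deck corners at about (314,247), (575,265), (571,457) and (296,438), the fallen bottle at (351,378), the plate at (491,387), the gap between the bottles at 370 and 470, and the handle at (277,379). Next I'll look at an enlarged crop.

```bash
cat > h.py <<'E'
import numpy as np,cv2
from station import *
def ray(c,u,v):
    K=c["K"];x=np.array([(u-K[0,2])/K[0,0],(v-K[1,2])/K[1,1]]);p=x.copy()
    for _ in range(20): p=x/(1+c["k1"]*(p@p))
    return c["attitude"]@np.array([p[0],p[1],1])
def px(c,u,v,z):
    d=ray(c,u,v);o=np.array(c["origin"]);return o+d*(z-o[2])/d[2]
def proj(c,P):
    d=np.array(c["attitude"]).T@(np.array(P)-c["origin"]);p=d[:2]/d[2];p=p*(1+c["k1"]*(p@p))
    return p*c["K"][0,0]+c["K"][:2,2]
E
python3 - <<'E'
from h import *
c=capture("top")
f=c["frame"][150:300,110:380,::-1]
cv2.imwrite("pics/top1.png",cv2.resize(f,None,fx=2.96,fy=2.96,interpolation=cv2.INTER_CUBIC))
E
```

```text
(no output)
```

View pics/top1.png

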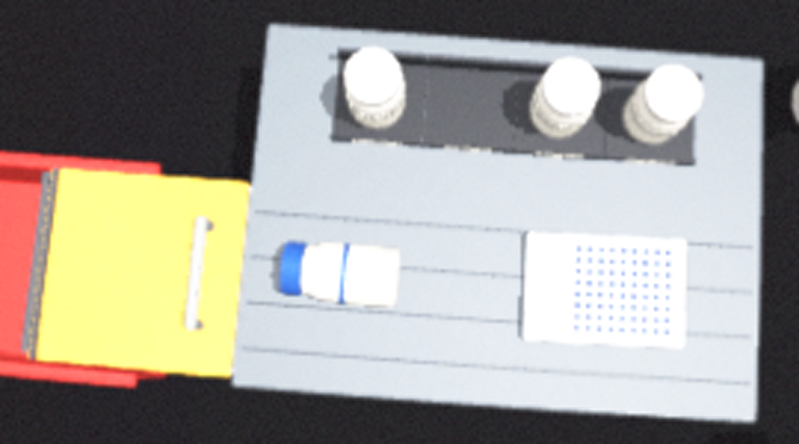

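The enlarged crop gives these pixel positions:
- Deck corners: (269,24), (763,60), (756,421), (233,385).
- Bottle: cap face about (284,267), foot about (398,277).
- Plate corners: (526,232), (686,239), (684,347), (523,340).
- Neighbour cap tops: (374,72), (572,86), (673,91).
- Handle ends: (206,220), (192,326).

Run:
```python
from h import *
np.set_printoptions(precision=4,suppress=True)
c=capture("top")
g=lambda u,v,z:px(c,110+u/2.96,150+v/2.96,z)
W=[g(*p,.18) for p in[(269,24),(763,60),(756,421),(233,385)]]
L=np.array([[215,0],[215,-420],[-85,-420],[-85,0]])/1000
W=np.array(W)[:,:2]
Lc=L-L.mean(0);Wc=W-W.mean(0)
a=np.arctan2((Lc[:,0]*Wc[:,1]-Lc[:,1]*Wc[:,0]).sum(),(Lc*Wc).sum())
R=np.array([[np.cos(a),-np.sin(a)],[np.sin(a),np.cos(a)]])
t=W.mean(0)-R@L.mean(0)
print("yaw deg",np.degrees(a),"origin",t,"res mm",(W-(L@R.T+t))*1000)
np.savez("st.npz",R=R,t=t)
def both(n,P): print(n,"W",P,"S mm",R.T@(P[:2]-t)*1000)
for n,u,v,z in[("cap",284,267,.203),("foot",398,277,.203),("bodymid",345,273,.203),("pl1",526,232,.1945),("pl2",686,239,.1945),("pl3",684,347,.1945),("pl4",523,340,.1945),("A",374,72,.274),("B",572,86,.274),("C",673,91,.274),("h1",206,220,.226),("h2",192,326,.226)]: both(n,g(u,v,z))
# lane corners at lip
for p in[(333,140),(692,163)]: both("lip",g(*p,.192))
```

```text
yaw deg -4.814373034353984 origin [0.4869 0.1219] res mm [[ 0.0699  0.2024]
 [-0.3795 -0.029 ]
 [ 0.2734  0.0187]
 [ 0.0362 -0.1922]]
cap W [0.4946 0.0858 0.203 ] S mm [ 10.6486 -35.3507]
foot W [ 0.4859 -0.0041  0.203 ] S mm [   9.5527 -125.7072]
bodymid W [0.4894 0.0376 0.203 ] S mm [  9.5925 -83.8356]
pl1 W [ 0.5211 -0.1067  0.1945] S mm [  53.2121 -224.9522]
pl2 W [ 0.5134 -0.2358  0.1945] S mm [  56.4342 -354.238 ]
pl3 W [ 0.4276 -0.2299  0.1945] S mm [ -29.5512 -355.569 ]
pl4 W [ 0.4356 -0.102   0.1945] S mm [ -32.321  -227.4853]
A W [0.634  0.0112 0.274 ] S mm [155.8833 -97.9654]
B W [ 0.6216 -0.1367  0.274 ] S mm [ 155.9535 -246.4514]
C W [ 0.6171 -0.2128  0.274 ] S mm [ 157.7762 -322.6879]
h1 W [0.5296 0.1442 0.226 ] S mm [40.7123 25.7389]
h2 W [0.4482 0.1533 0.226 ] S mm [-41.2402  27.9709]
lip W [0.5983 0.0483 0.192 ] S mm [117.1859 -64.0523]
lip W [ 0.5758 -0.2448  0.192 ] S mm [ 119.3183 -357.9958]
```

```bash
cat >> h.py <<'E'
from scipy.spatial.transform import Rotation as Ro
np.set_printoptions(precision=4,suppress=True)
_z=np.load("st.npz");S3=np.eye(3);S3[:2,:2]=_z["R"];T=np.append(_z["t"],0)
def sw(p): return T+S3@(np.array(p)/1000.)      # station mm -> world m
def ws(P): return S3.T@(np.array(P)-T)*1000
def rot(x,d):                                    # station tool x, tool z -> world matrix
    x=np.array(x,float);d=np.array(d,float);return S3@np.column_stack([x,np.cross(d,x),d])
def tcp(g,d,back=54): return sw(np.array(g,float)-back*np.array(d,float))
def plan(name,p0,R0,p1,R1):
    dp=(np.array(p1)-p0)*1000;rv=np.degrees(Ro.from_matrix(R1@R0.T).as_rotvec())
    print(name,"d mm",dp.round(1),"rot deg",rv.round(2),"|rot|",np.linalg.norm(rv).round(1),"|d|",np.linalg.norm(dp).round(0))
s_,c_=np.sin(np.radians(40)),np.cos(np.radians(40))
E
python3 - <<'E'
from h import *
s=state();p,R=s["eef_pos"],s["tool_rot"]
R1=Ro.from_rotvec([0,0,120],degrees=True).as_matrix()@R
d=(0,-s_,-c_);Rp=rot((0,-c_,s_),d);g=(9.7,-86,203)
pre=tcp(g,d,158);pk=tcp(g,d,58)
plan("a: to mid",p,R,[.40,-.25,.45],R1)
plan("b: to pre",[.40,-.25,.45],R1,pre,Rp)
plan("c: pre->pick",pre,Rp,pk,Rp)
df=(c_,0,-s_);Rf=rot((-s_,0,-c_),df);G=(156,-173,184+40)
fin=tcp(G,df,58);ab=tcp((156,-173,184+40+120),df,58)
plan("d: lift",pk,Rp,pk+[0,0,.15],Rp)
plan("e: to above gap",pk+[0,0,.15],Rp,ab,Rf)
plan("f",ab,Rf,fin,Rf)
print(pre,pk,fin,ab)
E
```

```text
a: to mid d mm [154.3 269.5 146.7] rot deg [  0.  -0. 120.] |rot| 120.0 |d| 343.0
b: to pre d mm [  97.9  386.6 -126. ] rot deg [-20.39  43.44 114.13] |rot| 123.8 |d| 418.0
c: pre->pick d mm [ -5.4 -64.1 -76.6] rot deg [0. 0. 0.] |rot| 0.0 |d| 100.0
d: lift d mm [  0.   0. 150.] rot deg [0. 0. 0.] |rot| 0.0 |d| 150.0
e: to above gap d mm [  91.1 -132.4  -16.1] rot deg [ 63.22 -74.85 -69.28] |rot| 120.0 |d| 162.0
f d mm [   0.    0. -120.] rot deg [0. 0. 0.] |rot| 0.0 |d| 120.0
[0.4979 0.1366 0.324 ] [0.4925 0.0726 0.2474] [ 0.5836 -0.0598  0.2613] [ 0.5836 -0.0598  0.3813]
```

Emit:
apply_moves:
  deltas:
    - [5,5,30,0,0,7.5]
    - [5,5,30,0,0,7.5]
    - [10,20,25,0,0,7.5]
    - [10,20,20,0,0,7.5]
    - [10,20,15,0,0,7.5]
    - [10,20,10,0,0,7.5]
    - [10,20,10,0,0,7.5]
    - [10,20,7,0,0,7.5]
  grip: 1

```text
time_s: 1.0
eef_pos: [0.3162, -0.389, 0.4516]
tool_rot: [[0.076, 0.997, 0.0], [0.997, -0.076, -0.0], [-0.0, 0.0, -1.0]]
force: [-0.8, 0.0, 0.2]
grip_width: 0.0855
grasp_force: 0.0
```

Emit:
apply_moves:
  deltas:
    - [10,20,0,0,0,7.5]
    - [10,20,0,0,0,7.5]
    - [10,20,0,0,0,7.5]
    - [10,20,0,0,0,7.5]
    - [11,20,0,0,0,7.5]
    - [11,20,0,0,0,7.5]
    - [11,10,0,0,0,7.5]
    - [11,10,0,0,0,7.5]

```text
time_s: 1.8
eef_pos: [0.4002, -0.2489, 0.4509]
tool_rot: [[-0.826, 0.564, -0.0], [0.564, 0.826, 0.0], [0.0, 0.0, -1.0]]
force: [-0.2, -0.4, 0.4]
grip_width: 0.0855
grasp_force: 0.0
```

Run:
```python
from h import *
s=state();p,R=s["eef_pos"],s["tool_rot"];print(s["q"],p)
d=(0,-s_,-c_);plan("b",p,R,tcp((9.7,-86,203),d,158),rot((0,-c_,s_),d))
```

```text
[-0.6913  0.1702  0.1808  1.5814  0.0001 -0.0918] [ 0.4002 -0.2489  0.4509]
b d mm [  97.7  385.6 -126.9] rot deg [-20.59  43.3  113.84] |rot| 123.5 |d| 418.0
```

Emit:
apply_moves:
  deltas:
    - [6,24,0,-1.29,2.71,7.12]
    - [6,24,0,-1.29,2.71,7.12]
    - [6,24,0,-1.29,2.71,7.12]
    - [6,24,0,-1.29,2.71,7.12]
    - [6,24,0,-1.29,2.71,7.12]
    - [6,24,0,-1.29,2.71,7.12]
    - [6,24,0,-1.29,2.71,7.12]
    - [6,24,0,-1.29,2.71,7.12]

```text
time_s: 2.6
eef_pos: [0.4481, -0.0568, 0.4508]
tool_rot: [[-0.878, -0.421, -0.228], [-0.341, 0.884, -0.32], [0.336, -0.203, -0.92]]
force: [-0.3, 0.6, 0.2]
grip_width: 0.0862
grasp_force: 0.0
```

Emit:
apply_moves:
  deltas:
    - [6,24,-16,-1.29,2.71,7.12]
    - [6,24,-16,-1.29,2.71,7.12]
    - [6,24,-16,-1.29,2.71,7.12]
    - [6,24,-16,-1.29,2.71,7.12]
    - [6,24,-16,-1.29,2.71,7.12]
    - [6,24,-16,-1.29,2.71,7.12]
    - [6,24,-16,-1.29,2.71,7.12]
    - [6,24,-15,-1.29,2.71,7.12]

```text
time_s: 3.4
eef_pos: [0.496, 0.1354, 0.3228]
tool_rot: [[-0.063, -0.997, -0.052], [-0.762, 0.082, -0.642], [0.644, -0.001, -0.765]]
force: [-0.0, -0.0, -0.6]
grip_width: 0.0855
grasp_force: 0.0
```

Run:
```python
from h import *
s=state();p,R=s["eef_pos"],s["tool_rot"];print(s["q"],p)
d=(0,-s_,-c_);plan("pre",p,R,tcp((9.7,-86,203),d,158),rot((0,-c_,s_),d))
plan("pick",p,R,tcp((9.7,-86,203),d,58),rot((0,-c_,s_),d))
c=capture("wrist")
cv2.imwrite("pics/w1.png",cv2.resize(c["frame"][:,:,::-1],(512,384)))
for P in [(9.7,-86,226),(9.7,-126,203),(9.7,-36,203)]: print(proj(c,sw(P)))
```

```text
[ 0.4074  0.5164  0.1764  1.6069 -0.6055 -0.9627] [0.496  0.1354 0.3228]
pre d mm [1.9 1.3 1.2] rot deg [ 0.12  0.05 -0.14] |rot| 0.2 |d| 3.0
pick d mm [ -3.5 -62.8 -75.4] rot deg [ 0.12  0.05 -0.14] |rot| 0.2 |d| 98.0
[253.201  194.7215]
[253.5773 162.3561]
[253.036  271.0696]
```

View pics/w1.png

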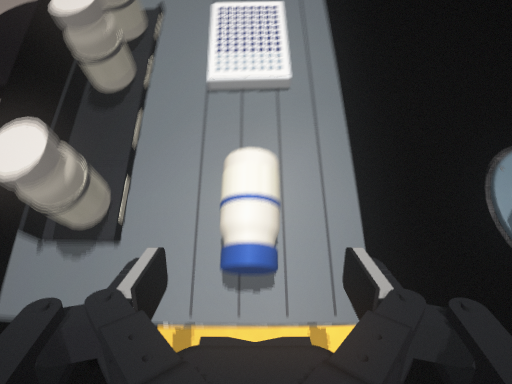

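The wrist view shows the bottle centred between the pads. Its axis is at column 250 against 253 predicted, and the cap end at row 270 matches, so I'll descend.

Emit:
apply_moves:
  deltas:
    - [0,-10,-12,0,0,0]
    - [0,-10,-12,0,0,0]
    - [0,-10,-12,0,0,0]
    - [-1,-9,-11,0,0,0]
    - [-1,-9,-11,0,0,0]
    - [-1,-9,-11,0,0,0]
    - [0,-6,-6,0,0,0]
    - [0,0,0,0,0,0]

```text
time_s: 4.25
eef_pos: [0.4923, 0.0704, 0.2483]
tool_rot: [[-0.069, -0.996, -0.055], [-0.762, 0.088, -0.641], [0.644, -0.002, -0.765]]
force: [-0.0, 0.6, 0.2]
grip_width: 0.0854
grasp_force: 0.0
```

Emit:
apply_moves:
  deltas:
    - [0,0,0,0,0,0]
    - [0,0,0,0,0,0]
    - [0,0,0,0,0,0]
    - [0,0,0,0,0,0]
    - [0,0,0,0,0,0]
    - [0,0,0,0,0,0]
    - [0,0,0,0,0,0]
    - [0,0,0,0,0,0]
  grip: 0

```text
time_s: 5.05
eef_pos: [0.4934, 0.0716, 0.2497]
tool_rot: [[-0.069, -0.996, -0.051], [-0.763, 0.086, -0.641], [0.643, -0.005, -0.766]]
force: [0.1, 3.1, 5.8]
grip_width: 0.0443
grasp_force: 61.2
```

Emit:
apply_moves:
  deltas:
    - [0,0,10,0,0,0]
    - [0,0,20,0,0,0]
    - [0,0,20,0,0,0]
    - [0,0,20,0,0,0]
    - [0,0,20,0,0,0]
    - [0,0,20,0,0,0]
    - [0,0,20,0,0,0]
    - [0,0,20,0,0,0]

```text
time_s: 5.85
eef_pos: [0.4925, 0.0711, 0.3998]
tool_rot: [[-0.068, -0.996, -0.054], [-0.763, 0.087, -0.641], [0.643, -0.003, -0.766]]
force: [1.2, 0.9, -1.2]
grip_width: 0.0442
grasp_force: 61.1
```

Run:
```python
from h import *
s=state();p,R=s["eef_pos"],s["tool_rot"];print(s["q"],p,s["grip_width"],s["grasp_force"])
df=(c_,0,-s_);Rf=rot((-s_,0,-c_),df)
plan("e",p,R,tcp((156,-173,184+40+120),df,58),Rf)
plan("e16",[0,0,0],np.eye(3),[0,0,0],Rf@R.T)
print(np.degrees(Ro.from_matrix(Rf@R.T).as_rotvec())/16)
c=capture("wrist");cv2.imwrite("pics/w2.png",c["frame"][:,:,::-1])
```

```text
[ 0.3019  0.4141  0.2222  1.6853 -0.6384 -1.0788] [0.4925 0.0711 0.3998] 0.0441599819870885 61.10151529312134
e d mm [  91.1 -130.9  -18.5] rot deg [ 63.18 -74.85 -69.02] |rot| 119.8 |d| 161.0
e16 d mm [0 0 0] rot deg [ 63.18 -74.85 -69.02] |rot| 119.8 |d| 0.0
[ 3.949  -4.6783 -4.314 ]
```

View pics/w2.png

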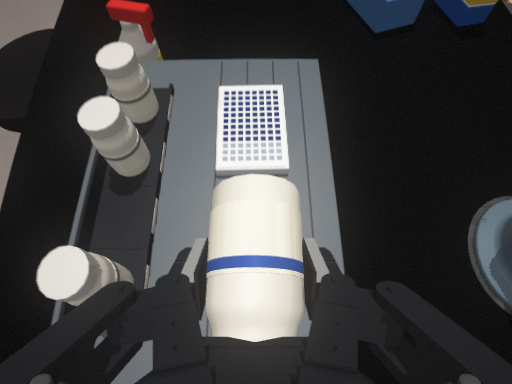

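The bottle is held straight in the pads, with no slip visible. Now I'll reorient it above the gap.

Emit:
apply_moves:
  deltas:
    - [5,-8,8,3.95,-4.68,-4.31]
    - [5,-8,8,3.95,-4.68,-4.31]
    - [5,-8,8,3.95,-4.68,-4.31]
    - [5,-8,8,3.95,-4.68,-4.31]
    - [5,-8,8,3.95,-4.68,-4.31]
    - [5,-8,0,3.95,-4.68,-4.31]
    - [5,-8,0,3.95,-4.68,-4.31]
    - [5,-8,0,3.95,-4.68,-4.31]

```text
time_s: 6.7
eef_pos: [0.5326, 0.0067, 0.4385]
tool_rot: [[-0.746, -0.603, 0.283], [-0.661, 0.724, -0.197], [-0.086, -0.334, -0.939]]
force: [-0.1, 0.9, -0.7]
grip_width: 0.0438
grasp_force: 61.0
```

Emit:
apply_moves:
  deltas:
    - [5,-8,0,3.95,-4.68,-4.31]
    - [5,-8,0,3.95,-4.68,-4.31]
    - [5,-8,0,3.95,-4.68,-4.31]
    - [5,-8,0,3.95,-4.68,-4.31]
    - [5,-8,-5,3.95,-4.68,-4.31]
    - [5,-8,-10,3.95,-4.68,-4.31]
    - [5,-8,-10,3.95,-4.68,-4.31]
    - [5,-8,-10,3.95,-4.68,-4.31]

```text
time_s: 7.5
eef_pos: [0.5719, -0.0573, 0.4024]
tool_rot: [[-0.639, 0.088, 0.764], [0.058, 0.996, -0.066], [-0.767, 0.002, -0.642]]
force: [0.5, -0.2, -1.1]
grip_width: 0.0442
grasp_force: 61.1
```

Run:
```python
from h import *
s=state();p,R=s["eef_pos"],s["tool_rot"];print(s["q"],p,s["grip_width"],s["grasp_force"])
df=(c_,0,-s_);Rf=rot((-s_,0,-c_),df)
plan("ab",p,R,tcp((156,-173,184+40+120),df,58),Rf)
c=capture("side");f=c["frame"][80:240,180:340,::-1]
cv2.imwrite("pics/s2.png",cv2.resize(f,(560,560),interpolation=cv2.INTER_CUBIC))
for z in(0,90):print(3.5*(proj(c,sw((156,-173,304+z)))-[180,80]))
```

```text
[-0.2683 -0.1914 -0.6479  0.2483  0.1393 -0.1144] [ 0.5719 -0.0573  0.4024] 0.044179608170894995 61.0767924785614
ab d mm [ 11.7  -2.5 -21.2] rot deg [-0.13  0.1   0.24] |rot| 0.3 |d| 24.0
[280.5749 188.6611]
[278.6819  78.0801]
```

View pics/s2.png

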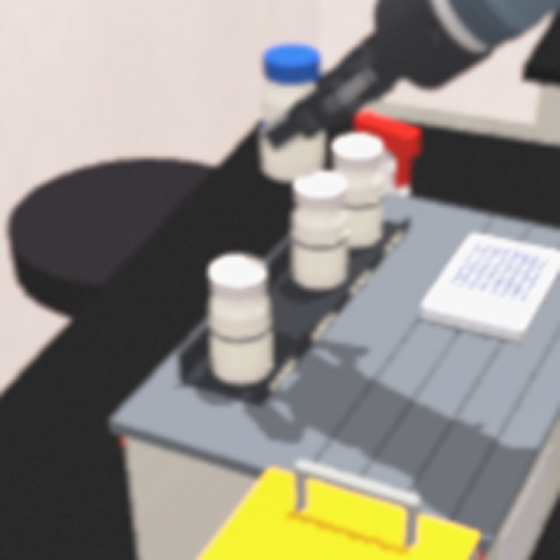

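The bottle hangs upright, foot near (292,168), about 12 mm short in x, which agrees with the computed error. Next I'll align and lower it.

Emit:
apply_moves:
  deltas:
    - [3,-1,0,0,0,0.1]
    - [3,-1,-5,0,0,0.1]
    - [3,-0.5,-10,-0.1,0.1,0]
    - [2.7,0,-10,0,0,0]
    - [0,0,-10,0,0,0]
    - [0,0,-10,0,0,0]
    - [0,0,-10,0,0,0]
    - [0,0,-10,0,0,0]

```text
time_s: 8.35
eef_pos: [0.5844, -0.0592, 0.3378]
tool_rot: [[-0.642, 0.081, 0.762], [0.05, 0.997, -0.064], [-0.765, -0.003, -0.644]]
force: [-0.5, -0.2, -1.4]
grip_width: 0.0443
grasp_force: 61.2
```

Emit:
apply_moves:
  deltas:
    - [0,0,-10,0,0,0]
    - [0,0,-10,0,0,0]
    - [0,0,-10,0,0,0]
    - [0,0,-10,0,0,0]
    - [0,0,-10,0,0,0]
    - [0,0,-8,0,0,0]
    - [0,0,-5,0,0,0]
    - [0,0,0,0,0,0]

```text
time_s: 9.15
eef_pos: [0.584, -0.0592, 0.2746]
tool_rot: [[-0.643, 0.081, 0.762], [0.05, 0.997, -0.063], [-0.764, -0.002, -0.645]]
force: [0.1, -0.2, -1.3]
grip_width: 0.0444
grasp_force: 61.2
```

Run:
```python
from h import *
s=state();p,R=s["eef_pos"],s["tool_rot"];print(s["q"],p,s["grip_width"],s["force"])
df=(c_,0,-s_);Rf=rot((-s_,0,-c_),df)
plan("fin",p,R,tcp((156,-173,184+40),df,58),Rf)
```

```text
[-0.2659 -0.027  -0.8739 -0.1376  0.1393 -0.1219] [ 0.584  -0.0592  0.2746] 0.04437657579975874 [ 0.0839 -0.2359 -1.2768]
fin d mm [ -0.4  -0.6 -13.3] rot deg [ 0.13 -0.18 -0.17] |rot| 0.3 |d| 13.0
```

Emit:
apply_moves:
  deltas:
    - [0,0,-3,0,0,0]
    - [0,0,-3,0,0,0]
    - [0,0,-2,0,0,0]
    - [0,0,-1,0,0,0]
    - [0,0,-1,0,0,0]
    - [0,0,-1,0,0,0]
    - [0,0,0,0,0,0]
    - [0,0,0,0,0,0]

```text
time_s: 9.95
eef_pos: [0.5846, -0.0593, 0.265]
tool_rot: [[-0.642, 0.081, 0.763], [0.05, 0.997, -0.064], [-0.765, -0.003, -0.643]]
force: [0.3, 0.2, -0.7]
grip_width: 0.0442
grasp_force: 61.2
```

Emit:
apply_moves:
  deltas:
    - [0,0,-1,0,0,0]
    - [0,0,0,0,0,0]
    - [0,0,-1,0,0,0]
    - [0,0,0,0,0,0]
    - [0,0,-0.5,0,0,0]
    - [0,0,0,0,0,0]
    - [0,0,0,0,0,0]
    - [0,0,0,0,0,0]

```text
time_s: 10.75
eef_pos: [0.5846, -0.0593, 0.2625]
tool_rot: [[-0.642, 0.081, 0.763], [0.05, 0.997, -0.064], [-0.765, -0.003, -0.644]]
force: [-0.5, 0.8, -1.1]
grip_width: 0.0444
grasp_force: 61.2
```

Emit:
apply_moves:
  deltas:
    - [0,0,-1,0,0,0]
    - [0,0,0,0,0,0]
    - [0,0,-0.5,0,0,0]
    - [0,0,0,0,0,0]
    - [0,0,-0.5,0,0,0]
    - [0,0,0,0,0,0]
    - [0,0,0,0,0,0]
    - [0,0,0,0,0,0]

```text
time_s: 11.55
eef_pos: [0.585, -0.0594, 0.2612]
tool_rot: [[-0.64, 0.081, 0.764], [0.05, 0.997, -0.064], [-0.766, -0.003, -0.642]]
force: [-2.0, 0.7, 3.9]
grip_width: 0.0448
grasp_force: 61.6
```

Emit:
apply_moves:
  deltas:
    - [0,0,0,0,0,0]
    - [0,0,0,0,0,0]
    - [0,0,0,0,0,0]
    - [0,0,0,0,0,0]
    - [0,0,0,0,0,0]
    - [0,0,0,0,0,0]
    - [0,0,0,0,0,0]
    - [0,0,0,0,0,0]
  grip: 0.68

```text
time_s: 12.35
eef_pos: [0.5846, -0.0593, 0.2604]
tool_rot: [[-0.642, 0.081, 0.763], [0.05, 0.997, -0.064], [-0.765, -0.003, -0.644]]
force: [0.3, 0.7, -0.2]
grip_width: 0.0582
grasp_force: 0.0
```

Emit:
apply_moves:
  deltas:
    - [-4,0.3,3.4,0,0,0]
    - [-8,0.6,6.8,0,0,0]
    - [-12,1,10,0,0,0]
    - [-12,1,10,0,0,0]
    - [-14,1,12,0,0,0]
    - [-14,1,12,0,0,0]
    - [-14,1,12,0,0,0]
    - [-14,1,12,0,0,0]

```text
time_s: 13.15
eef_pos: [0.4913, -0.0522, 0.3395]
tool_rot: [[-0.641, 0.081, 0.763], [0.05, 0.997, -0.064], [-0.766, -0.003, -0.643]]
force: [0.3, -0.2, 0.1]
grip_width: 0.0576
grasp_force: 0.0
```

Run:
```python
from h import *
s=state();p,R=s["eef_pos"],s["tool_rot"];print(s["q"],p)
c=capture("side");f=c["frame"][80:330,180:380,::-1]
cv2.imwrite("pics/s3.png",cv2.resize(f,(480,600),interpolation=cv2.INTER_CUBIC))
np.save("top2.npy",capture("top")["frame"])
# handle grasp: d tilt 30deg toward +y, handle centre station
H=np.array([0,27,221]);a=np.radians(30);d=np.array((0,np.sin(a),-np.cos(a)))
print("handle W",sw(H),"hinge",sw((0,166,181)))
for sg in(1,-1):
    x=sg*np.array((0,-np.cos(a),-np.sin(a)))  # in the y-z plane
    # closing must lie in y-z plane -> tool x along station x
    Rh=rot((sg,0,0),d)
    plan(f"pre x={sg}",p,R,tcp(H,d,54+80),Rh)
```

```text
[-0.3232 -0.3284 -0.9046  0.1367  0.1828 -0.1598] [ 0.4913 -0.0522  0.3395]
handle W [0.4892 0.1489 0.221 ] hinge [0.5009 0.2874 0.181 ]
pre x=1 d mm [ -7.7 134.3  -2.5] rot deg [-71.63 -33.46 147.35] |rot| 167.2 |d| 135.0
pre x=-1 d mm [ -7.7 134.3  -2.5] rot deg [32.14 46.33 12.85] |rot| 57.8 |d| 135.0
```

View pics/s3.png

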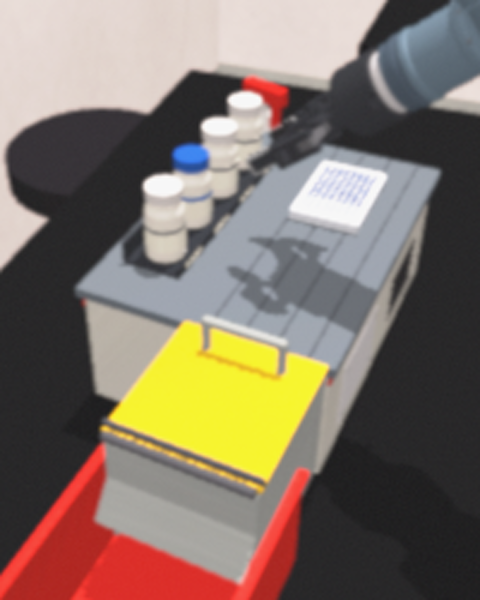

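The side view shows the blue-capped bottle upright at (192,185), in line with its neighbours. The lid handle runs from (205,320) to (287,343). Next I'll go to the handle pre-grasp.

Emit:
apply_moves:
  deltas:
    - [-1,17,3,4.02,5.79,1.61]
    - [-1,17,0,4.02,5.79,1.61]
    - [-1,17,0,4.02,5.79,1.61]
    - [-1,17,0,4.02,5.79,1.61]
    - [-1,17,0,4.02,5.79,1.61]
    - [-1,17,0,4.02,5.79,1.61]
    - [-1,16,0,4.02,5.79,1.61]
    - [-1,17,0,4.02,5.79,1.61]
  grip: 0.42

```text
time_s: 14.05
eef_pos: [0.4852, 0.083, 0.3418]
tool_rot: [[-0.997, 0.073, 0.039], [0.083, 0.862, 0.501], [0.003, 0.502, -0.865]]
force: [0.3, 0.2, -1.0]
grip_width: 0.0357
grasp_force: 0.0
```

Run:
```python
from h import *
s=state();p,R=s["eef_pos"],s["tool_rot"];print(s["q"],p)
H=np.array([0,28,221]);a=np.radians(30);d=np.array((0,np.sin(a),-np.cos(a)))
plan("pre",p,R,tcp(H,d,134),rot((-1,0,0),d)); plan("grasp",p,R,tcp(H,d,56),rot((-1,0,0),d))
c=capture("wrist");print(proj(c,sw(H)),proj(c,sw(H+[40,0,0])),proj(c,sw(H-[40,0,0])))
cv2.imwrite("pics/w4.png",c["frame"][:,:,::-1])
```

```text
[-0.209   0.1986 -0.1492  1.299   0.5211 -0.1457] [0.4852 0.083  0.3418]
pre d mm [-1.6  0.1 -4.8] rot deg [-0.16 -0.16 -0.07] |rot| 0.2 |d| 5.0
grasp d mm [  1.7  39.  -72.3] rot deg [-0.16 -0.16 -0.07] |rot| 0.2 |d| 82.0
[252.1649 208.2373] [252.3077 257.623 ] [252.0186 153.4794]
```

View pics/w4.png

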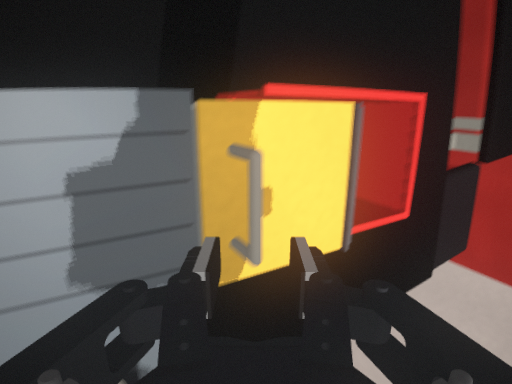

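In the wrist view the bar runs from (256,155) to (256,260), within 4 px of the prediction, so I'll advance.

Emit:
apply_moves:
  deltas:
    - [0,6,-11,0,0,0]
    - [0,6,-11,0,0,0]
    - [0.5,6,-11,0,0,0]
    - [0.5,6,-11,0,0,0]
    - [0.5,6,-11,0,0,0]
    - [0,6,-11,0,0,0]
    - [0,4,-6,0,0,0]
    - [0,0,0,0,0,0]

```text
time_s: 14.9
eef_pos: [0.4855, 0.1228, 0.2687]
tool_rot: [[-0.997, 0.072, 0.041], [0.083, 0.863, 0.498], [0.001, 0.5, -0.866]]
force: [-0.2, -1.0, 0.2]
grip_width: 0.0363
grasp_force: 0.0
```

Emit:
apply_moves:
  deltas:
    - [0,0,0,0,0,0]
    - [0,0,0,0,0,0]
    - [0,0,0,0,0,0]
    - [0,0,0,0,0,0]
    - [0,0,0,0,0,0]
    - [0,0,0,0,0,0]
    - [0,0,0,0,0,0]
    - [0,0,0,0,0,0]
  grip: 0

```text
time_s: 15.7
eef_pos: [0.4865, 0.1229, 0.2706]
tool_rot: [[-0.997, 0.072, 0.043], [0.083, 0.862, 0.5], [-0.001, 0.502, -0.865]]
force: [-1.1, 1.7, 5.9]
grip_width: 0.0078
grasp_force: 58.9
```

Run:
```python
from h import *
s=state();p,R=s["eef_pos"],s["tool_rot"];print(s["q"],p,s["grip_width"],s["force"])
P=ws(p);print("tcp S",P, "grasp S",ws(p+R[:,2]*.056))
Hg=np.array([P[0],166,181])
prev=P
for k in range(1,33):
    a=-np.radians(90/32*k);M=Ro.from_rotvec([a,0,0]).as_matrix();q=Hg+M@(P-Hg)
    print(k,(S3@(q-prev)).round(1),end=" ");prev=q
    if k%4==0:print()
print("rot/row",S3@np.array([-90/32,0,0]), "end",sw(prev))
```

```text
[-0.1253  0.2176 -0.3124  1.0637  0.5253 -0.0482] [0.4865 0.1229 0.2706] 0.007847766195175012 [-1.0611  1.7214  5.8882]
tcp S [ -0.4639   0.8699 270.6365] grasp S [ -0.4173  28.9738 222.1992]
1 [0.4 4.6 8. ] 2 [0.4 5.  7.8] 3 [0.4 5.3 7.5] 4 [0.5 5.7 7.2] 
5 [0.5 6.  6.9] 6 [0.5 6.4 6.6] 7 [0.6 6.7 6.3] 8 [0.6 7.  6. ] 
9 [0.6 7.3 5.6] 10 [0.6 7.5 5.3] 11 [0.7 7.8 4.9] 12 [0.7 8.  4.5] 
13 [0.7 8.2 4.1] 14 [0.7 8.4 3.7] 15 [0.7 8.6 3.3] 16 [0.7 8.7 2.8] 
17 [0.7 8.9 2.4] 18 [0.8 9.  2. ] 19 [0.8 9.1 1.5] 20 [0.8 9.1 1.1] 
21 [0.8 9.2 0.6] 22 [0.8 9.2 0.2] 23 [ 0.8  9.2 -0.3] 24 [ 0.8  9.2 -0.7] 
25 [ 0.8  9.1 -1.2] 26 [ 0.8  9.  -1.6] 27 [ 0.8  9.  -2.1] 28 [ 0.7  8.8 -2.5] 
29 [ 0.7  8.7 -2.9] 30 [ 0.7  8.6 -3.4] 31 [ 0.7  8.4 -3.8] 32 [ 0.7  8.2 -4.2] 
rot/row [-2.8026  0.236   0.    ] end [0.5079 0.3767 0.3461]
```

Emit:
apply_moves:
  deltas:
    - [0.4,4.6,8,-2.8,0.24,0]
    - [0.4,5,7.8,-2.8,0.24,0]
    - [0.4,5.3,7.5,-2.8,0.24,0]
    - [0.5,5.7,7.2,-2.8,0.24,0]
    - [0.5,6,6.9,-2.8,0.24,0]
    - [0.5,6.4,6.6,-2.8,0.24,0]
    - [0.6,6.7,6.3,-2.8,0.24,0]
    - [0.6,7,6,-2.8,0.24,0]

```text
time_s: 16.5
eef_pos: [0.4904, 0.1684, 0.3255]
tool_rot: [[-0.996, 0.084, 0.01], [0.085, 0.988, 0.126], [0.0, 0.126, -0.992]]
force: [1.7, -0.9, -2.8]
grip_width: 0.0078
grasp_force: 59.3
```

Emit:
apply_moves:
  deltas:
    - [0.6,7.3,5.6,-2.8,0.24,0]
    - [0.6,7.5,5.3,-2.8,0.24,0]
    - [0.7,7.8,4.9,-2.8,0.24,0]
    - [0.7,8,4.5,-2.8,0.24,0]
    - [0.7,8.2,4.1,-2.8,0.24,0]
    - [0.7,8.4,3.7,-2.8,0.24,0]
    - [0.7,8.6,3.3,-2.8,0.24,0]
    - [0.7,8.7,2.8,-2.8,0.24,0]

```text
time_s: 17.3
eef_pos: [0.4958, 0.2323, 0.3606]
tool_rot: [[-0.996, 0.082, -0.022], [0.085, 0.961, -0.263], [0.0, -0.264, -0.965]]
force: [-0.1, -4.2, 2.5]
grip_width: 0.0077
grasp_force: 59.7
```

Emit:
apply_moves:
  deltas:
    - [0.7,8.9,2.4,-2.8,0.24,0]
    - [0.8,9,2,-2.8,0.24,0]
    - [0.8,9.1,1.5,-2.8,0.24,0]
    - [0.8,9.1,1.1,-2.8,0.24,0]
    - [0.8,9.2,0.6,-2.8,0.24,0]
    - [0.8,9.2,0.2,-2.8,0.24,0]
    - [0.8,9.2,-0.3,-2.8,0.24,0]
    - [0.8,9.2,-0.7,-2.8,0.24,0]

```text
time_s: 18.1
eef_pos: [0.5019, 0.3054, 0.3688]
tool_rot: [[-0.996, 0.066, -0.051], [0.084, 0.788, -0.61], [-0.0, -0.612, -0.791]]
force: [-1.8, -3.6, 8.8]
grip_width: 0.0079
grasp_force: 60.1
```

Run:
```python
from h import *
s=state();p,R=s["eef_pos"],s["tool_rot"];print(s["q"],p,s["grip_width"],s["force"])
g=ws(p+R[:,2]*.056);print(g,"lid deg",np.degrees(np.arctan2(g[2]-181,166-g[1])-np.arctan2(40,138)))
```

```text
[ 0.6269  0.8093  0.8208  2.0498 -0.4823  0.8278] [0.5019 0.3054 0.3688] 0.007925466504452383 [-1.8046 -3.6393  8.7918]
[ -0.4763 149.7728 324.5268] lid deg 67.38501828717442
```

Emit:
apply_moves:
  deltas:
    - [0.4,4.4,0.4,1,-0.08,0]
    - [0.4,4.4,0.3,1,-0.08,0]
    - [0.4,4.4,0.2,1,-0.08,0]
    - [0.4,4.4,0.1,1,-0.08,0]
    - [0.4,4.4,-0.1,1,-0.08,0]
    - [0.4,4.4,-0.2,1,-0.08,0]
    - [0.4,4.3,-0.4,1,-0.08,0]
    - [0.4,4.3,-0.5,1,-0.08,0]

```text
time_s: 18.9
eef_pos: [0.5047, 0.3396, 0.3729]
tool_rot: [[-0.997, 0.074, -0.036], [0.082, 0.867, -0.491], [-0.005, -0.493, -0.87]]
force: [-4.8, -0.7, 27.3]
grip_width: 0.0077
grasp_force: 62.2
```

```bash
cat > lid.py <<'E'
from h import *
s=state();p,R=s["eef_pos"],s["tool_rot"];print(s["q"],p,s["grip_width"],s["force"])
g=ws(p+R[:,2]*.056);print(g,"lid deg",np.degrees(np.arctan2(g[2]-181,166-g[1])-np.arctan2(40,138)),"r",np.hypot(g[2]-181,166-g[1]))
E
python3 lid.py
```

```text
[ 0.6346  0.7931  0.8664  1.997  -0.3833  0.7871] [0.5047 0.3396 0.3729] 0.007744170612326609 [-4.8324 -0.6886 27.2659]
[ -0.2731 190.7573 324.1777] lid deg 83.64570731182685 r 145.3023680214466
```

Emit:
apply_moves:
  deltas:
    - [0,0,2,0,0,0]
    - [0,0,2,0,0,0]
    - [0.3,4.9,-0.9,0,0,0]
    - [0.3,4.9,-1.1,0,0,0]
    - [0.3,4.9,-1.3,0,0,0]
    - [0.3,4.9,-1.5,0,0,0]
    - [0.3,4.9,-1.7,0,0,0]
    - [0.3,4.9,-1.9,0,0,0]

```text
time_s: 19.7
eef_pos: [0.5076, 0.3701, 0.3645]
tool_rot: [[-0.997, 0.074, -0.039], [0.083, 0.867, -0.491], [-0.003, -0.492, -0.871]]
force: [1.0, -0.2, 11.9]
grip_width: 0.0077
grasp_force: 62.2
```

```bash
python3 lid.py
python3 - <<'E'
from h import *
c=capture("side");cv2.imwrite("pics/s5.png",c["frame"][100:384,150:450,::-1])
E
```

```text
[ 0.6664  0.8959  1.0479  2.0888 -0.37    0.8197] [0.5076 0.3701 0.3645] 0.007667257368775689 [ 0.9706 -0.1863 11.851 ]
[ -0.112  221.492  315.7707] lid deg 96.21496862299051 r 145.7481136204743
```

View pics/s5.png

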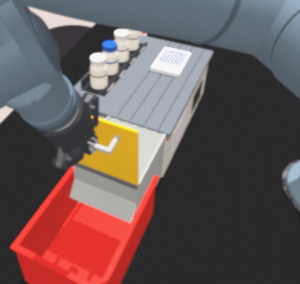

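The side view shows the lid standing at about 96°, with its yellow inner face near (120,150). I'll release just enough to clear the bar and retreat along the tool axis.

Emit:
apply_moves:
  deltas:
    - [0,0,0,0,0,0]
    - [0,0,0,0,0,0]
    - [0,0,0,0,0,0]
    - [0,0,0,0,0,0]
    - [0,0,0,0,0,0]
    - [0.4,4.9,8.7,0,0,0]
    - [0.4,4.9,8.7,0,0,0]
    - [0.4,4.9,8.7,0,0,0]
  grip: 0.22

```text
time_s: 20.55
eef_pos: [0.4987, 0.3753, 0.3786]
tool_rot: [[-0.997, 0.073, -0.031], [0.079, 0.873, -0.481], [-0.008, -0.482, -0.876]]
force: [0.5, -0.9, -0.2]
grip_width: 0.0187
grasp_force: 0.0
```

```bash
python3 lid.py
python3 - <<'E'
from h import *
s=state();p,R=s["eef_pos"],s["tool_rot"]
d=(0,0,-1.)
# plate rear edge S y -355; pusher down, closing along station x
for sg in(1,-1):
    plan(f"x={sg}",p,R,tcp((12,-390,184),d,73)+[0,0,.15],rot((0,sg,0),d))
print(tcp((12,-390,184),d,73),tcp((12,-120,184),d,73))
E
```

```text
[ 0.679   0.8885  1.0763  2.1146 -0.3627  0.8257] [0.4987 0.3753 0.3786] 0.018733955153761275 [ 0.5074 -0.9221 -0.2032]
[ -9.0016 226.4339 329.5696] lid deg 95.97058298236827 r 160.3906928792009
x=1 d mm [ -32.5 -642.9   28.4] rot deg [ 21.06 -24.01 -88.11] |rot| 93.7 |d| 644.0
x=-1 d mm [ -32.5 -642.9   28.4] rot deg [23.99 21.04 87.75] |rot| 93.4 |d| 644.0
[ 0.4661 -0.2677  0.257 ] [0.4888 0.0014 0.257 ]
```

Emit:
apply_moves:
  deltas:
    - [5,4,7.5,0,0,0]
    - [5,4,7.5,0,0,0]
    - [5,4,7.5,0,0,0]
    - [4,4,8,0,0,0]
    - [2,3,10,0,0,0]
    - [0,0,15,0,0,0]
    - [0,0,15,0,0,0]
    - [0,0,15,0,0,0]

```text
time_s: 21.35
eef_pos: [0.4894, 0.3579, 0.4289]
tool_rot: [[-0.997, 0.073, 0.016], [0.058, 0.89, -0.452], [-0.047, -0.45, -0.892]]
force: [0.0, 0.9, 0.3]
grip_width: 0.0187
grasp_force: 0.0
```

```bash
python3 lid.py
```

```text
[ 0.67    0.7976  1.0497  2.1149 -0.3728  0.7952] [0.4894 0.3579 0.4289] 0.01874993566147435 [0.0258 0.9237 0.275 ]
[-14.3421 210.1451 378.9458] lid deg 86.40765362126855 r 202.80857499671282
```

Emit:
apply_moves:
  deltas:
    - [0,0,8,4,0,0]
    - [0,0,8,4,0,0]
    - [0,0,10,4,0,0]
    - [0,0,10,4,0,0]
    - [0,0,10,4,0,0]
    - [0,0,10,4,0,0]
    - [0,0,12,2,0,0]
    - [0,0,12,0,0,0]

```text
time_s: 22.15
eef_pos: [0.489, 0.357, 0.5099]
tool_rot: [[-0.997, 0.074, 0.017], [0.074, 0.997, -0.015], [-0.018, -0.014, -1.0]]
force: [-0.5, 0.5, -0.2]
grip_width: 0.0189
grasp_force: 0.0
```

Run:
```python
from h import *
s=state();p,R=s["eef_pos"],s["tool_rot"];print(s["q"],p)
d=(0,0,-1.)
P=tcp((12,-390,184),d,73)+[0,0,.12]
plan("x=1",p,R,P,rot((0,1,0),d));print(P)
c=capture("top");f=c["frame"][140:300,40:380,::-1]
cv2.imwrite("pics/t6.png",cv2.resize(f,(765,360),interpolation=cv2.INTER_CUBIC))
```

```text
[ 0.5343  0.573   0.9476  1.9385 -0.0213  0.6085] [0.489  0.357  0.5099]
x=1 d mm [ -22.9 -624.7 -132.9] rot deg [  1.42   0.08 -90.55] |rot| 90.6 |d| 639.0
[ 0.4661 -0.2677  0.377 ]
```

View pics/t6.png

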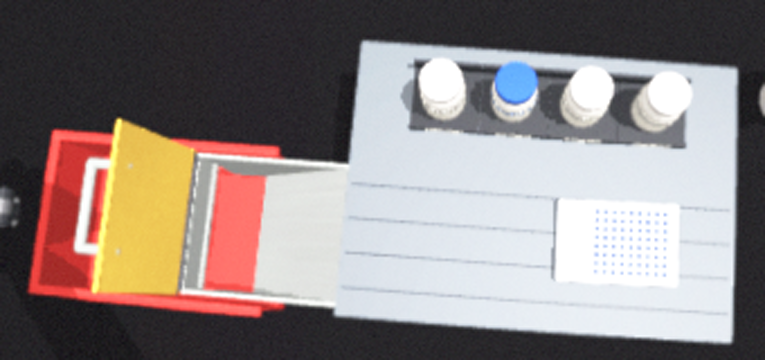

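The top view confirms three things: the lid stands open, the blue bottle at (515,90) is in line with its neighbours, and the plate hasn't moved. That's my last picture, so from here I'll measure numerically. Next is moving behind the plate.

Emit:
apply_moves:
  deltas:
    - [-1.4,-39,0,0.1,0,-5.66]
    - [-1.4,-39,0,0.1,0,-5.66]
    - [-1.4,-39,0,0.1,0,-5.66]
    - [-1.4,-39,0,0.1,0,-5.66]
    - [-1.4,-39,0,0.1,0,-5.66]
    - [-1.4,-39,0,0.1,0,-5.66]
    - [-1.4,-39,0,0.1,0,-5.66]
    - [-1.4,-39,0,0.1,0,-5.66]
  grip: 0.5

```text
time_s: 23.0
eef_pos: [0.478, 0.0451, 0.5077]
tool_rot: [[-0.647, 0.762, 0.004], [0.762, 0.647, -0.01], [-0.01, -0.003, -1.0]]
force: [0.2, 1.0, 0.7]
grip_width: 0.0429
grasp_force: 0.0
```

Emit:
apply_moves:
  deltas:
    - [-1.4,-39,-10,0.1,0,-5.66]
    - [-1.4,-39,-15,0.1,0,-5.66]
    - [-1.4,-39,-15,0.1,0,-5.66]
    - [-1.4,-39,-15,0.1,0,-5.66]
    - [-1.4,-39,-15,0.1,0,-5.66]
    - [-1.4,-39,-20,0.1,0,-5.66]
    - [-1.4,-39,-20,0.1,0,-5.66]
    - [-1.4,-39,-22,0.1,0,-5.66]

```text
time_s: 23.8
eef_pos: [0.4671, -0.267, 0.3751]
tool_rot: [[0.087, 0.996, 0.002], [0.996, -0.087, 0.003], [0.003, 0.002, -1.0]]
force: [0.6, -0.3, -0.3]
grip_width: 0.0429
grasp_force: 0.0
```

Run:
```python
from h import *
s=state();p,R=s["eef_pos"],s["tool_rot"];print(s["q"],p,ws(p),s["grip_width"])
d=(0,0,-1.)
P=tcp((12,-390,184),d,73);print(P,ws(P))
plan("down",p,R,P,rot((0,1,0),d))
```

```text
[-0.6387  0.2938  0.1449  1.422   0.0032  1.0188] [ 0.4671 -0.267   0.3751] [  12.9105 -389.2738  375.0751] 0.04293879294860927
[ 0.4661 -0.2677  0.257 ] [  12. -390.  257.]
down d mm [  -1.    -0.6 -118.1] rot deg [-0.15  0.11  0.15] |rot| 0.2 |d| 118.0
```

Emit:
apply_moves:
  deltas:
    - [-0.5,-0.5,-20,0,0,0]
    - [-0.5,0,-25,0,0,0]
    - [0,0,-25,0,0,0]
    - [0,0,-20,0,0,0]
    - [0,0,-12,0,0,0]
    - [0,0,-8,0,0,0]
    - [0,0,-5,0,0,0]
    - [0,0,-3,0,0,0]

```text
time_s: 24.6
eef_pos: [0.4667, -0.2663, 0.2578]
tool_rot: [[0.083, 0.997, 0.002], [0.997, -0.083, 0.002], [0.003, 0.002, -1.0]]
force: [-0.4, -0.5, 0.8]
grip_width: 0.0427
grasp_force: 0.0
```

Emit:
apply_moves:
  deltas:
    - [0,0,-1,0,0,0]
    - [0,0,-1,0,0,0]
    - [0,0,0,0,0,0]
    - [0.7,8,0,0,0,0]
    - [0.7,8,0,0,0,0]
    - [0.4,5,0,0,0,0]
    - [0.3,4,0,0,0,0]
    - [0.3,4,0,0,0,0]

```text
time_s: 25.4
eef_pos: [0.4689, -0.2367, 0.2556]
tool_rot: [[0.083, 0.997, 0.002], [0.997, -0.083, 0.002], [0.003, 0.002, -1.0]]
force: [0.7, -1.3, -1.0]
grip_width: 0.0428
grasp_force: 0.4
```

Emit:
apply_moves:
  deltas:
    - [0.6,7,0,0,0,0]
    - [0.8,10,0,0,0,0]
    - [0.8,10,0,0,0,0]
    - [0.8,10,0,0,0,0]
    - [0.8,10,0,0,0,0]
    - [0.8,10,0,0,0,0]
    - [0.8,10,0,0,0,0]
    - [0.8,10,0,0,0,0]

```text
time_s: 26.2
eef_pos: [0.475, -0.1592, 0.2555]
tool_rot: [[0.083, 0.997, 0.002], [0.997, -0.083, 0.003], [0.003, 0.001, -1.0]]
force: [-0.6, -1.6, 1.4]
grip_width: 0.043
grasp_force: 0.6
```

Run:
```python
from h import *
s=state();p=s["eef_pos"];print(ws(p),s["force"])
c=capture("top")["frame"].astype(int);K=capture("top")
# plate white pixels on deck rows
m=((c.min(2)>215)).astype(np.uint8)
n,l,st,ce=cv2.connectedComponentsWithStats(m)
for i in range(1,n):
    if st[i,4]>60: print(st[i],ce[i],ws(px(K,*ce[i],.1945))[:2])
```

```text
[  11.7366 -281.1677  255.4831] [-0.6111 -1.5957  1.3844]
[    0     0   512    83 29920] [235.5008  36.8519] [558.7978 -58.4414]
[20 28 17 13 61] [28.1311 34.2623] [553.2963 546.4348]
[   0   82  381   24 5390] [180.7119  91.3993] [386.9156  69.457 ]
[ 482   86   30  100 1009] [503.0882 115.889 ] [ 395.7601 -800.2519]
[226 165  21  27 406] [236.1626 177.4729] [168.0343 -93.1122]
[392 164  17  21 198] [398.1566 172.8333] [ 209.9065 -493.3146]
[282 166  42  28 456] [302.2083 177.9496] [ 178.5957 -253.5958]
[325 169  22  24 314] [335.172  179.1369] [ 181.6544 -334.5777]
[260 180  19  13  65] [270.5538 186.8923] [ 150.694  -177.9973]
[ 121  186  202  102 8124] [229.8854 238.4201] [ 19.6456 -90.2888]
[ 73 211  16  42 200] [ 78.52  230.725] [  8.3324 280.1379]
[128 213   8  55  89] [131.6742 240.1348] [ -2.894  143.7389]
[356 215  41  24 234] [373.0513 225.7821] [  73.3795 -430.2176]
[327 240  15  12  96] [334.0521 246.2917] [  18.3526 -337.011 ]
[482 361  30  23 115] [491.8087 373.8522] [-270.102  -744.6033]
[493 367  19  17 199] [502.7739 376.2764] [-277.3852 -776.5643]
```

Emit:
apply_moves:
  deltas:
    - [0.8,10,0,0,0,0]
    - [0.8,10,0,0,0,0]
    - [0.8,10,0,0,0,0]
    - [0.8,10,0,0,0,0]
    - [0.9,10,0,0,0,0]
    - [0.9,10,0,0,0,0]
    - [0.9,10,0,0,0,0]
    - [0.9,10,0,0,0,0]

```text
time_s: 27.1
eef_pos: [0.4819, -0.0792, 0.2555]
tool_rot: [[0.083, 0.997, 0.002], [0.997, -0.083, 0.003], [0.003, 0.001, -1.0]]
force: [0.7, 0.3, -0.1]
grip_width: 0.0426
grasp_force: 0.2
```

```bash
cat > wells.py <<'E'
from h import *
s=state();p=s["eef_pos"];print("tcp",ws(p),s["force"])
K=capture("top");c=K["frame"].astype(int)
m=((c[:,:,2]-c[:,:,0]>28)&(c.min(2)>60)); m[:195]=0;m[275:]=0;m[:,:60]=0;m[:,375:]=0
v,u=np.nonzero(m);print(len(u))
if len(u):
    P=np.array([ws(px(K,a,b,.1945))[:2] for a,b in zip(u,v)])
    print("mean",P.mean(0),"pct",np.percentile(P,[3,97],axis=0))
    print(cv2.minAreaRect(P.astype(np.float32)))
E
python3 wells.py
```

```text
tcp [  11.8401 -200.8935  255.4927] [ 0.7266  0.3255 -0.0928]
7076
mean [  39.5324 -250.9696] pct [[ -48.6267 -359.6522]
 [ 131.6873 -139.7713]]
((41.178958892822266, -236.24447631835938), (188.31845092773438, 278.8633117675781), 3.8333122730255127)
```

Run:
```python
from h import *
K=capture("top");a=np.load("top2.npy").astype(int);b=K["frame"].astype(int)
# white plate body: compare brightness change, report in station coords on a coarse grid at plate-top height
for nm,im in(("before",a),("now",b)):
    print(nm)
    for x in(-25,-10,12,30,50):
        print(x,[int(cv2.blur(im.astype(np.uint8),(3,3))[tuple(np.round(proj(K,sw((x,y,194.5)))).astype(int)[::-1])].min()) for y in range(-380,21,20)])
```

```text
before
-25 [231, 231, 255, 255, 255, 255, 255, 255, 75, 77, 76, 72, 59, 149, 150, 150, 221, 219, 216, 192, 155]
-10 [230, 231, 239, 243, 250, 250, 238, 255, 67, 77, 77, 72, 58, 149, 90, 171, 158, 219, 217, 208, 154]
12 [228, 230, 246, 241, 253, 250, 207, 136, 86, 74, 72, 67, 76, 148, 76, 217, 147, 219, 215, 210, 152]
30 [229, 229, 245, 241, 251, 250, 254, 61, 118, 74, 76, 71, 54, 197, 91, 155, 200, 219, 218, 193, 149]
50 [222, 227, 253, 255, 255, 255, 255, 76, 72, 216, 217, 149, 83, 74, 127, 208, 215, 213, 206, 192, 148]
now
-25 [233, 233, 214, 219, 113, 179, 181, 181, 174, 164, 149, 187, 185, 253, 252, 253, 215, 150, 148, 173, 223]
-10 [232, 233, 195, 201, 175, 201, 216, 194, 175, 163, 162, 208, 181, 198, 186, 244, 228, 149, 148, 173, 225]
12 [231, 231, 195, 195, 185, 211, 212, 212, 197, 177, 201, 215, 206, 207, 211, 247, 235, 148, 148, 207, 226]
30 [230, 141, 191, 176, 183, 181, 185, 207, 186, 184, 194, 196, 91, 220, 208, 243, 216, 149, 148, 224, 226]
50 [223, 143, 193, 121, 211, 206, 196, 192, 186, 175, 195, 194, 75, 226, 236, 252, 224, 144, 142, 224, 226]
```

Emit:
apply_moves:
  deltas:
    - [0.8,10,0,0,0,0]
    - [0.8,10,0,0,0,0]
    - [0.8,10,0,0,0,0]
    - [0.8,10,0,0,0,0]
    - [0.8,10,0,0,0,0]
    - [0.8,10,0,0,0,0]
    - [0.8,10,0,0,0,0]
    - [0.8,10,0,0,0,0]

```text
time_s: 28.0
eef_pos: [0.4883, 0.0007, 0.2555]
tool_rot: [[0.083, 0.997, 0.002], [0.997, -0.083, 0.003], [0.003, 0.001, -1.0]]
force: [0.4, -0.6, 0.5]
grip_width: 0.0431
grasp_force: 0.4
```

Emit:
apply_moves:
  deltas:
    - [0.8,10,0,0,0,0]
    - [0.8,10,0,0,0,0]
    - [0.8,10,0,0,0,0]
    - [0.8,10,0,0,0,0]
    - [0.8,10,0,0,0,0]
    - [0.8,10,0,0,0,0]
    - [0.8,10,0,0,0,0]
    - [0.8,10,0,0,0,0]

```text
time_s: 28.8
eef_pos: [0.4946, 0.0808, 0.2554]
tool_rot: [[0.083, 0.997, 0.001], [0.997, -0.083, 0.003], [0.003, 0.001, -1.0]]
force: [-0.1, 0.6, 0.8]
grip_width: 0.0429
grasp_force: 0.1
```

```bash
cat > grid.py <<'E'
from h import *
s=state();print("tcp",ws(s["eef_pos"]),s["force"])
K=capture("top");im=cv2.blur(K["frame"],(3,3))
print("deck/chute, y -140..160 (deck height)")
for x in(-50,-25,0,25,50):
    print(x,[int(im[tuple(np.round(proj(K,sw((x,y,180)))).astype(int)[::-1])].min()) for y in range(-140,161,20)])
print("bin floor: r,min  y 120..360")
for x in(-70,-40,0,40,70):
    print(x,[tuple(int(q) for q in im[tuple(np.round(proj(K,sw((x,y,15)))).astype(int)[::-1])][:2]) for y in range(120,361,20)])
E
python3 grid.py
```

```text
tcp [ 11.1076 -40.3385 255.4374] [-0.1358  0.6481  0.7909]
deck/chute, y -140..160 (deck height)
-50 [223, 226, 217, 220, 221, 142, 148, 180, 169, 174, 177, 180, 176, 166, 150, 188]
-25 [228, 226, 226, 224, 223, 122, 112, 198, 196, 173, 179, 180, 175, 166, 157, 195]
0 [227, 227, 225, 225, 162, 112, 105, 207, 205, 196, 218, 202, 197, 182, 177, 175]
25 [227, 224, 224, 224, 95, 98, 107, 193, 192, 205, 213, 200, 194, 178, 163, 144]
50 [225, 222, 223, 221, 216, 85, 116, 192, 190, 187, 191, 193, 193, 193, 194, 144]
bin floor: r,min  y 120..360
-70 [(179, 209), (175, 206), (171, 199), (162, 190), (149, 175), (179, 209), (180, 210), (238, 200), (239, 202), (242, 206), (242, 207), (253, 243), (210, 55)]
-40 [(180, 209), (177, 206), (171, 200), (161, 188), (125, 146), (192, 221), (192, 222), (229, 201), (239, 203), (241, 205), (237, 209), (250, 234), (240, 232)]
0 [(212, 234), (198, 225), (185, 216), (177, 207), (171, 199), (189, 219), (188, 218), (202, 206), (239, 200), (239, 201), (240, 203), (249, 231), (204, 105)]
40 [(200, 225), (190, 219), (180, 209), (178, 208), (125, 145), (173, 202), (186, 217), (207, 206), (238, 200), (239, 201), (237, 199), (254, 245), (203, 94)]
70 [(194, 223), (194, 223), (196, 223), (196, 223), (193, 221), (169, 197), (187, 218), (193, 213), (237, 198), (236, 198), (234, 198), (251, 236), (226, 191)]
```

```bash
cat > asc.py <<'E'
from h import *
import sys
n=sys.argv[1];c=capture(n);f=cv2.resize(c["frame"],(96,48),interpolation=cv2.INTER_AREA)
h=cv2.cvtColor(f,cv2.COLOR_RGB2HSV).astype(int)
def k(p):
    H,S,V=p
    if V<70:return '#'
    if S>110:return 'R' if (H<8 or H>170) else 'Y' if H<40 else 'B'
    return 'W' if V>235 else ('g' if V>150 else '-')
for r in h: print(''.join(k(p) for p in r))
for P in eval(sys.argv[2]) if len(sys.argv)>2 else []: 
    u=proj(c,sw(P));print(P,u*[96/512,48/384])
E
python3 asc.py wrist "[(0,0,180),(-72,0,180),(72,0,180),(0,200,5),(0,80,100)]"
```

```text
#############--###-------------------------------------------------#######-g####################
#############--#-------------------------------------------------------###--####################
#############-----------------------g------------------------g----------#---####################
#############-----------------------g------------------------g--------------####################
#############-----------------------g------------------------g-------------#####################
##############---------------------gg------------------------gg------------#####################
##############---------------------g--------------------------g------------#####################
##############---------------------g--------------------------g------------#####################
##############---------------------g--------------------------g------------#####################
##############--------------------gg------g---------g--g------gg-----------#####################
##############--------------------gg-B------------B-g----B--B-gg-----------#####################
##############-------------------
[... 3009 characters left out ...]
##########-----#################-########-#############------
###########################--######################################--#######################----
#########################----######################################---########################--
########################----#######################################-----########################
#######################-----########################################-----#######################
######################----############################################----######################
(0, 0, 180) [43.4343 21.7471]
(-72, 0, 180) [16.7914 21.7634]
(72, 0, 180) [70.4885 21.8304]
(0, 200, 5) [45.5567 -9.2958]
(0, 80, 100) [44.7093  4.5878]
```

Emit:
apply_moves:
  deltas:
    - [0.8,10,0,0,0,0]
    - [0.8,10,0,0,0,0]
    - [0.4,5,0,0,0,0]
    - [0,0,0,0,0,0]
    - [0,0,0,0,0,0]
    - [0,0,0,0,0,0]
    - [0,0,0,0,0,0]
    - [0,0,0,0,0,0]

```text
time_s: 29.7
eef_pos: [0.4966, 0.1047, 0.2555]
tool_rot: [[0.083, 0.997, 0.002], [0.997, -0.083, 0.003], [0.003, 0.001, -1.0]]
force: [1.4, 0.0, -0.8]
grip_width: 0.0427
grasp_force: 0.0
```

```bash
python3 asc.py wrist "[(0,0,180),(0,80,100)]" | head -36 | cut -c1-80;  python3 -c "
from h import *
print(ws(state()['eef_pos']))"
```

```text
#############-----------------RRRRRRRR-g-----------------ggRR--------------g####
#############-----------------RRRRRRRRgg-----------------ggRR---------------####
#############------------------RRRRRRRgg-----------------ggRR---------------####
#############-------------------------g-------------------g-----------------####
#############-------------------------g-------------------g----------------#####
#############-------------------------g--g-g----g----g-g--g----------------#####
##############------------------------ggggggggggggggggggggg----------------#####
##############-------------------------------------------------------------#####
##############-------------------------------------------------------------#####
##############-------------------------------------------------------------#####
##############-------------------------------------------------------------#####
##############-----------------------------------------------------------g-#####
##############-----------------------------------------------------------g-#####
###############g-------------------------------
[... 1144 characters left out ...]
-----------------------
###############-----------------------------------------------------------------
###############------------------------------------#------------#---------------
###############------------------------#----------------#-----------------------
###############-------------------##--##----------------##--#-------------------
################-----------------##--###----------------##--##------------------
################-----------------##--###----------------###--##-----------------
################---------------####--###----------------###-#####---------------
#################----####-----##########----------------##########----#####-----
[ 11.1001 -16.3934 255.5075]
```

Emit:
apply_moves:
  deltas:
    - [0,0,20,0,0,0]
    - [0,-5,35,0,0,0]
    - [0,-5,35,0,0,0]
    - [0,-5,35,0,0,0]
    - [0,-5,35,0,0,0]
    - [0,0,35,0,0,0]
    - [0,0,25,0,0,0]
    - [0,0,0,0,0,0]
  grip: 0

```text
time_s: 30.55
eef_pos: [0.4974, 0.0847, 0.4792]
tool_rot: [[0.083, 0.996, 0.008], [0.997, -0.083, 0.003], [0.004, 0.008, -1.0]]
force: [0.7, 0.6, 0.7]
grip_width: -0.0001
grasp_force: 0.0
```

```bash
python3 asc.py wrist "[(0,0,180),(-72,0,180),(72,0,180),(0,137,48),(0,166,180),(0,200,5),(0,183,346)]" ; python3 -c "
from h import *
s=state();print(ws(s['eef_pos']),s['q'])"
```

```text
###############################RR-------------------------RRR#################################gg
###############################RR---RRRRRRggggggggggRRRR-gRR##################################gg
###############################RRg---RRRRRgggggggggggRR--gRR##################################gg
###############################RRg---RRRRRgggggggggggRR--gRR##################################gg
###############################RRg---RRRRRgggggggggggRR--gRR##################################gg
###############################RRg---RRRRRWggggggggggRR--gRR#################################-gg
###############################RRg---gggggWgggggggggggg--gRR#################################-gg
###############################-Rg---gggggWgggggggggggg--gRR#################################-gg
################################Rg---gggggWWggggggggggg--gRR#################################-gg
#################################g--ggggggggggggggggggg--g###################################-gg
#################################g--ggggggggggggggggggg--g###################################ggg
#################################
[... 3148 characters left out ...]
###################
################################################################################################
##############---#############################################################----##############
##############----#-#######################################################--#----##############
##############-------######################################################--#---###############
(0, 0, 180) [45.2282 17.2896]
(-72, 0, 180) [34.0899 17.317 ]
(72, 0, 180) [56.3765 17.3046]
(0, 137, 48) [45.6535  5.0635]
(0, 166, 180) [44.9991 -1.6764]
(0, 200, 5) [45.751   0.6769]
(0, 183, 346) [ 43.0005 -18.309 ]
[ 13.5007 -36.1633 477.0454] [0.0417 0.2522 0.3542 1.6671 0.0029 1.6956]
```

```bash
cat > asc2.py <<'E'
from h import *
import sys
n=sys.argv[1];x0,x1,y0,y1=map(int,sys.argv[2:6]);c=capture(n);f=c["frame"][y0:y1:2,x0:x1]
h=cv2.cvtColor(f,cv2.COLOR_RGB2HSV).astype(int)
def k(p):
    H,S,V=p
    if V<70:return '#'
    if S>110:return ('R' if V>190 else 'r') if (H<8 or H>170) else 'Y' if H<40 else 'B'
    return 'W' if V>225 else ('g' if V>150 else '-')
for i,r in enumerate(h): print(y0+2*i,''.join(k(p) for p in r))
for P in eval(sys.argv[6]): print(P,proj(c,sw(P)).round())
E
python3 asc2.py side 155 320 225 384 "[(0,137,38),(-72,137,38),(72,137,38),(0,200,5),(0,250,5),(-86,380,5),(86,380,5)]"
```

```text
225 #########################################################YYYYYYYYYYYgWWgggggYYYYYYYYYYYYYYYYYYYYYYYYYYYYYYYYYYYYYYWWWWWWggggggggggggg---ggggggggggggggggggggggggggggg
227 #########################################################YYYYYYYYYYWWWWWggYYYYYYYYYYYYYYYYYYYYYYYYYYYYYYYYYYYYYYYYYYYYYYYWWWWWggggggggggggggggggggggggggggggggggggggg
229 ##########################################################YYYYYYYgWWWWgggYYYYYYYYYYYYYYYYYYYYYYYYYYYYYYYYYYYYYYYYYYYYYYYYYYYYYYWWWWWggggggggggggg---ggggggggggggggggg
231 ##########################################################YYYYYYWWWWWgggYYYYYYYYYYYYYYYYYYYYYYYYYYYYYYYYYYYYYYYYYYYYYYYYYYYYYYYYYYYYWWgggggggggggggggggg---gggggggggg
233 ###########################################################YYYgWWWWgggYYYYYYYYYYYYYYYYYYYYYYYYYYYYYYYYYYYYYYYYYYYYYYYYYYYYYYYYYYYYYYYgggggggggggggggggggggggggggggggg
235 ###########################################################YggWWWWWggYYYYYYYYYYYYYYYYYYYYYYYYYYYYYYYYYYYYYYYYYgggYYYYYYYYYYYYYYYYYYYYggggggggggggggggggggggggWWWg----
237 ############################################################-gggWWWWWWWWWggY
[... 11976 characters left out ...]
#############
379 ###################rrRRRRRRRRRRRRRRRRRRRRRRRRRRRRRRRRRRRRRRRRRRRRRRRRRRRRRRRRRRRRRRRRRRRRRRRRRRRRRRRRRRRRRrrrrrrrrrrrr-##############################################
381 ####################rrrRRRRRRRRRRRRRRRRRRRRRRRRRRRRRRRRRRRRRRRRRRRRRRRRRRRRRRRRRRRRRRRRRRRRRRRRRRRRRRRRRRrrrrrrrrrrrr-###############################################
383 ######################rrrrRRRRRRRRRRRRRRRRRRRRRRRRRRRRRRRRRRRRRRRRRRRRRRRRRRRRRRRRRRRRRRRRRRRRRRRRRRRRRRrrrrrrrrrrrrr################################################
(0, 137, 38) [262. 303.]
(-72, 137, 38) [290. 315.]
(72, 137, 38) [236. 292.]
(0, 200, 5) [250. 333.]
(0, 250, 5) [239. 352.]
(-86, 380, 5) [245. 434.]
(86, 380, 5) [171. 391.]
```

```bash
python3 - <<'E'
from h import *
c=capture("top")
for u,v in[(255,320),(245,436),(98,310),(83,422)]: print(ws(px(c,u/1.5625,v/1.5625,.14)))
s=capture("side")
for z in(5,12,20): print(z,[ws(px(s,u,v,z/1000))[:2].round() for u,v in[(231,318),(263,331)]])
E
python3 asc2.py side 225 275 301 335 "[]"
```

```text
[ 96.1589  91.2967 140.    ]
[-91.0653  86.4082 140.    ]
[ 92.6376 364.927  140.    ]
[-95.1066 361.5394 140.    ]
5 [array([ 59., 185.]), array([-24., 182.])]
12 [array([ 57., 189.]), array([-26., 186.])]
20 [array([ 54., 193.]), array([-29., 190.])]
301 rrgggggggggggggggggggggggggggggggggggggggggggggggg
303 rrRRRRRRRggggggggggggggggggggggggggggggggggggggggg
305 rRRRRRRRRRWWWggggggggggggggggggggggggggggggggggggg
307 RRRRRRRRRRWWWWgggggggggggggggggggggggggggggggggggg
309 RRRRRRRRRWWWggggWWWWgggggggggggggggggggggggggggggg
311 RRRRRRRRWWWWWgWgggggggWWgggggggggggggggggggggggggg
313 RRRRRRRRWWWgggggggWggggggWWggggggggggggggggggggggg
315 RRRRRRRWWWWWWWggggggWWWggggggWWWWWgggggggggggggggg
317 RRRRRRRWWWWWWWWWWWggggggWWgWWgggggggWWgggggggggggg
319 RRRRRRRRRWWWWWWWWWWWWWggggggggWWgggggggWWWgggRgggg
321 RRRRRRRRRRRRRRgWWWWWWWWWWWWWgggggggWgggWWWggRRRRRR
323 RRRRRRRRRRRRRRRRRRWWWWWWWWWWWWWgggggggWWWggRRRRRRR
325 RRRRRRRRRRRRRRRRRRRRRRRWWWWWWWWWWWWWgWWWgggRRRRRRR
327 RRRRRRRRRRRRRRRRRRRRRRRRRRRWWWWWWWWWWWWWggRRRRRRRR
329 RRRRRRRRRRRRRRRRRRRRRRRRRRRRRRRRWWWWWWWggRRRRRRRRR
331 RRRRRRRRRRRRRRRRRRRRRRRRRRRRRRRRRRRRWWggRRRRRRRRRR
333 RRRRRRRRRRRRRRRRRRRRRRRRRRRRRRRRRRRRRRRRRRRRRRRRRR
```

Run:
```python
from h import *
c=capture("side");d=S3.T@ray(c,236,242.5);o=ws(c["origin"])
print("bar in plane x=0:",o-d*(o[0]/d[0])," at z314:",o+d*((314-o[2])/d[2]))
s=state();p,R=s["eef_pos"],s["tool_rot"]
e=(0,0,-1.);Rt=rot((0,1,0),e)
plan("over",p,R,sw((0,262,477)),Rt);plan("down",sw((0,262,477)),Rt,sw((0,262,371)),Rt)
```

```text
bar in plane x=0: [  0.     229.1467 325.4962]  at z314: [  6.2312 219.5461 314.    ]
over d mm [ 12.7 298.2   3. ] rot deg [-0.17 -0.07 -0.06] |rot| 0.2 |d| 298.0
down d mm [   0.    0. -106.] rot deg [0. 0. 0.] |rot| 0.0 |d| 106.0
```

Emit:
apply_moves:
  deltas:
    - [1.6,37,0,0,0,0]
    - [1.6,37,0,0,0,0]
    - [1.6,37,0,0,0,0]
    - [1.6,37,0,0,0,0]
    - [1.6,37,0,0,0,0]
    - [1.6,37,0,0,0,0]
    - [1.6,38,0,0,0,0]
    - [1.6,38,0,0,0,0]

```text
time_s: 31.65
eef_pos: [0.5089, 0.3843, 0.4747]
tool_rot: [[0.083, 0.997, 0.0], [0.997, -0.083, 0.002], [0.002, 0.0, -1.0]]
force: [1.1, 0.2, 0.6]
grip_width: 0.0001
grasp_force: 0.0
```

Emit:
apply_moves:
  deltas:
    - [0,0,-12,0,0,0]
    - [0,0,-15,0,0,0]
    - [0,0,-15,0,0,0]
    - [0,0,-15,0,0,0]
    - [0,0,-15,0,0,0]
    - [0,0,-14,0,0,0]
    - [0,0,-10,0,0,0]
    - [0,0,-8,0,0,0]

```text
time_s: 32.45
eef_pos: [0.5088, 0.3826, 0.3695]
tool_rot: [[0.083, 0.997, -0.001], [0.997, -0.083, 0.001], [0.001, -0.001, -1.0]]
force: [-0.1, 0.1, 0.0]
grip_width: -0.0003
grasp_force: 0.0
```

```bash
python3 -c "
from h import *
s=state();print(ws(s['eef_pos']),s['q'],s['force'])"
```

```text
[ -0.086  261.5367 369.4989] [0.5445 0.5187 0.469  1.5213 0.0017 2.1982] [-0.1332  0.0951  0.0062]
```

Emit:
apply_moves:
  deltas:
    - [-0.8,-10,0,0,0,0]
    - [-0.8,-8,0,0,0,0]
    - [-0.7,-8,0,0,0,0]
    - [-0.7,-8,0,0,0,0]
    - [-0.7,-8,0,0,0,0]
    - [-0.7,-8,0,0,0,0]
    - [-0.7,-8,0,0,0,0]
    - [-0.7,-8,0,0,0,0]

```text
time_s: 33.25
eef_pos: [0.5035, 0.3161, 0.3715]
tool_rot: [[0.083, 0.997, 0.002], [0.997, -0.083, 0.003], [0.003, 0.001, -1.0]]
force: [0.3, 2.6, 1.2]
grip_width: -0.0003
grasp_force: 1.2
```

Emit:
apply_moves:
  deltas:
    - [-0.7,-8,0,0,0,0]
    - [-0.7,-8,0,0,0,0]
    - [-0.7,-8,0,0,0,0]
    - [-0.7,-8,0,0,0,0]
    - [-0.7,-8,0,0,0,0]
    - [-0.5,-6,0,0,0,0]
    - [-0.5,-6,0,0,0,0]
    - [0,0,0,0,0,0]

```text
time_s: 34.05
eef_pos: [0.499, 0.2639, 0.3715]
tool_rot: [[0.084, 0.996, 0.001], [0.996, -0.084, 0.002], [0.002, 0.001, -1.0]]
force: [0.3, 0.6, -0.2]
grip_width: 0.0001
grasp_force: 0.0
```

Run:
```python
from h import *
s=state();print(ws(s['eef_pos']),s['q'],s['force'])
c=capture("side");h=cv2.cvtColor(c["frame"],cv2.COLOR_RGB2HSV)
m=((h[:,:,1]>110)&(h[:,:,0]>15)&(h[:,:,0]<40)&(h[:,:,2]>70)).astype(np.uint8);m[:150]=0;m[330:]=0
v,u=np.nonzero(m);print("yellow bbox",u.min(),u.max(),v.min(),v.max(),len(u))
for a in(50,55,60,65,70,80,95):
    r=np.radians(a);P=[proj(c,sw((x,166-163*np.cos(r),181+163*np.sin(r)))).round() for x in(-78,78)]
    print(a,P, proj(c,sw((0,166-143.7*np.cos(r+.282),181+143.7*np.sin(r+.282)))).round())
```

```text
[  0.0909 142.4152 371.5104] [0.3735 0.349  0.2133 1.4331 0.0012 2.0282] [ 0.3348  0.6187 -0.2262]
yellow bbox 221 511 150 282 4779
50 [array([312., 207.]), array([244., 187.])] [267. 207.]
55 [array([311., 207.]), array([241., 187.])] [264. 209.]
60 [array([309., 208.]), array([238., 187.])] [262. 211.]
65 [array([307., 209.]), array([235., 188.])] [259. 214.]
70 [array([304., 211.]), array([231., 189.])] [256. 217.]
80 [array([299., 217.]), array([224., 194.])] [249. 226.]
95 [array([290., 231.]), array([212., 205.])] [240. 243.]
```

Emit:
apply_moves:
  deltas:
    - [-0.5,-6,0,0,0,0]
    - [-0.5,-6,0,0,0,0]
    - [-0.5,-6,0,0,0,0]
    - [-0.5,-6,0,0,0,0]
    - [-0.5,-6,0,0,0,0]
    - [0.4,5,0,0,0,0]
    - [0,0,15,0,0,0]
    - [0,0,25,0,0,0]

```text
time_s: 34.9
eef_pos: [0.4963, 0.2395, 0.4105]
tool_rot: [[0.083, 0.997, -0.002], [0.997, -0.083, 0.001], [0.001, -0.002, -1.0]]
force: [-0.1, -0.3, 0.0]
grip_width: -0.0
grasp_force: 0.0
```

Run:
```python
from h import *
s=state();print(ws(s['eef_pos']),s['q'],s['force'])
P=ws(s['eef_pos'])
# press path: tip on bar top, bar centre on the arc
prev=P
for a in(45,40,35,30,25,20,15,10,5,2,0):
    r=np.radians(a)+.282;q=np.array([0,166-143.7*np.cos(r),181+143.7*np.sin(r)+5+73])
    print(a,q.round(1),"dW",(S3@(q-prev)).round(1));prev=q
```

```text
[ -0.4711 117.8832 410.5374] [0.3338 0.3306 0.2874 1.5289 0.0012 1.9878] [-0.1142 -0.2782  0.017 ]
45 [  0.   96.7 384.9] dW [ -1.3 -21.2 -25.7]
40 [  0.   86.  378.4] dW [ -0.9 -10.7  -6.5]
35 [  0.   75.9 370.9] dW [ -0.8 -10.1  -7.4]
30 [  0.   66.5 362.6] dW [-0.8 -9.4 -8.3]
25 [  0.   57.8 353.6] dW [-0.7 -8.6 -9.1]
20 [  0.   50.  343.8] dW [-0.7 -7.8 -9.8]
15 [  0.   43.  333.3] dW [ -0.6  -6.9 -10.4]
10 [  0.   37.  322.3] dW [ -0.5  -6.  -11. ]
5 [  0.   32.  310.9] dW [ -0.4  -5.  -11.5]
2 [  0.   29.5 303.8] dW [-0.2 -2.5 -7.1]
0 [  0.  28. 299.] dW [-0.1 -1.5 -4.8]
```

Emit:
apply_moves:
  deltas:
    - [-0.8,-11,0,0,0,0]
    - [-0.8,-10,0,0,0,0]
    - [0,0,-14,0,0,0]
    - [0,0,-12,0,0,0]
    - [-0.9,-10.7,-6.5,0,0,0]
    - [-0.8,-10,-7.5,0,0,0]
    - [-0.8,-9.5,-8.3,0,0,0]
    - [-0.7,-8.6,-9,0,0,0]

```text
time_s: 35.7
eef_pos: [0.4917, 0.1787, 0.3532]
tool_rot: [[0.084, 0.996, 0.001], [0.996, -0.084, 0.002], [0.002, 0.001, -1.0]]
force: [0.1, -0.3, 1.8]
grip_width: 0.0004
grasp_force: 0.9
```

Emit:
apply_moves:
  deltas:
    - [-0.7,-7.8,-9.8,0,0,0]
    - [-0.6,-6.9,-10.4,0,0,0]
    - [-0.5,-6,-11,0,0,0]
    - [-0.4,-5,-11.5,0,0,0]
    - [-0.2,-2.5,-6,0,0,0]
    - [-0.1,-1.5,-3,0,0,0]
    - [0,0,-1.5,0,0,0]
    - [0,0,0,0,0,0]

```text
time_s: 36.5
eef_pos: [0.4896, 0.1505, 0.3009]
tool_rot: [[0.083, 0.997, 0.001], [0.997, -0.083, 0.003], [0.003, 0.001, -1.0]]
force: [-0.2, 0.2, -0.2]
grip_width: -0.0002
grasp_force: 0.0
```

Run:
```python
from h import *
s=state();print(ws(s['eef_pos']),s['force'])
```

```text
[  0.2775  28.6892 300.9108] [-0.2472  0.1841 -0.2487]
```

Now I'll press gently until the force shows the lid is on its stop.

Emit:
apply_moves:
  deltas:
    - [0,0,-1,0,0,0]
    - [0,0,-1,0,0,0]
    - [0,0,-1,0,0,0]
    - [0,0,0,0,0,0]
    - [0,0,-1,0,0,0]
    - [0,0,0,0,0,0]
    - [0,0,0,0,0,0]
    - [0,0,0,0,0,0]

```text
time_s: 37.3
eef_pos: [0.49, 0.1504, 0.2983]
tool_rot: [[0.083, 0.997, 0.004], [0.997, -0.083, 0.003], [0.003, 0.003, -1.0]]
force: [-2.5, -0.9, 8.6]
grip_width: -0.0
grasp_force: 4.3
```

Emit:
apply_moves:
  deltas:
    - [0,0,-0.7,0,0,0]
    - [0,0,0,0,0,0]
    - [0,0,0,0,0,0]
    - [0,0,5,0,0,0]
    - [0,0,25,0,0,0]
    - [0,0,35,0,0,0]
    - [0,-10,40,0,0,0]
    - [0,-20,40,0,0,0]

```text
time_s: 38.1
eef_pos: [0.4893, 0.121, 0.4422]
tool_rot: [[0.081, 0.997, 0.001], [0.997, -0.081, 0.004], [0.004, 0.0, -1.0]]
force: [0.9, 0.1, 0.7]
grip_width: 0.0003
grasp_force: 0.0
```

Emit:
apply_moves:
  deltas:
    - [-8,-30,10,0,0,0]
    - [-8,-35,0,0,0,0]
    - [-8,-35,0,0,0,0]
    - [-8,-35,0,0,0,0]
    - [-8,-35,0,0,0,0]
    - [-8,-35,0,0,0,0]
    - [-8,-35,0,0,0,0]
    - [0,-20,0,0,0,0]

```text
time_s: 38.9
eef_pos: [0.4329, -0.1416, 0.4512]
tool_rot: [[0.085, 0.996, 0.001], [0.996, -0.085, 0.003], [0.003, 0.001, -1.0]]
force: [0.0, 0.4, -0.1]
grip_width: 0.0002
grasp_force: 0.0
```

```bash
python3 - <<'E'
from h import *
s=state();print(s['eef_pos'],s['force'],s['time_s'])
a=np.load("top2.npy");c=capture("top");b=c["frame"]
H=lambda f:cv2.cvtColor(f,cv2.COLOR_RGB2HSV)
for nm,f in(("before",a),("now",b)):
    h=H(f);m=(h[:,:,1]>110)&(h[:,:,0]>15)&(h[:,:,0]<40)&(h[:,:,2]>70);m[:195]=0;m[290:]=0;m[:,300:]=0
    v,u=np.nonzero(m);print(nm,"yellow",u.min(),u.max(),v.min(),v.max(),len(u))
    k=np.zeros(f.shape[:2],bool);k[150:205,225:360]=1
    bl=(h[:,:,1]>120)&(h[:,:,0]>95)&(h[:,:,0]<130)&(h[:,:,2]>90)&k
    v,u=np.nonzero(bl);print("blue cap",len(u),u.mean() if len(u) else None,v.mean() if len(v) else None)
u=proj(c,sw((156,-173,274)));print("expected cap",u)
d=cv2.absdiff(a,b).max(2)[155:205,225:360];print("lane diff",(d>50).sum())
E
python3 asc2.py side 225 275 301 335 "[]"
```

```text
[ 0.4329 -0.1416  0.4512] [ 0.0464  0.4069 -0.1381] 38.9
before yellow 122 193 207 277 404
blue cap 271 268.79335793357933 176.2509225092251
now yellow 122 193 207 277 341
blue cap 271 268.79335793357933 176.2509225092251
expected cap [270.1644 176.6606]
lane diff 0
301 rrgggggggggggggggggggggggggggggggggggggggggggggggg
303 rRRRRRRRRggggggggggggggggggggggggggggggggggggggggg
305 RRRRRRRRRRgggggggggggggggggggggggggggggggggggggggg
307 RRRRRRRRRRWWWWgggggggggggggggggggggggggggggggggggg
309 RRRRRRRRRgWWgggggggggggggggggggggggggggggggggggggg
311 RRRRRRRRgWWWgggggggggggggggggggggggggggggggggggggg
313 RRRRRRRRWWWggggggggggggggggggggggggggggggggggggggg
315 RRRRRRRWWWWWgggggggggWggggggggggWggggggggggggggggg
317 RRRRRRRWWWWWWWWWWWggggggggggggggggggWggggggggggggg
319 RRRRRRRRRggWWWWWWWWWWggggggggggWgggggggWWWgggRgggg
321 RRRRRRRRRRRRRRgggWWWWWWWWWWggggggggWgggWWgggRRRRRR
323 RRRRRRRRRRRRRRRRRRggWWWWWWWWWWWgggggggWWWggRRRRRRR
325 RRRRRRRRRRRRRRRRRRRRRRRgggWWWWWWWWWgggWWgggRRRRRRR
327 RRRRRRRRRRRRRRRRRRRRRRRRRRRggWWWWWWWWWWgggRRRRRRRR
329 RRRRRRRRRRRRRRRRRRRRRRRRRRRRRRRRggWWWWWggRRRRRRRRR
331 RRRRRRRRRRRRRRRRRRRRRRRRRRRRRRRRRRRRggggRRRRRRRRRR
333 RRRRRRRRRRRRRRRRRRRRRRRRRRRRRRRRRRRRRRRRRRRRRRRRRR
```

Run:
```python
from h import *
a=np.load("top2.npy");b=capture("top")["frame"]
print(a[240,150],b[240,150])
d=cv2.absdiff(a,b).max(2)[203:282,115:200];print("lid-area diff px>30:",(d>30).sum(),"of",d.size)
for f in(a,b):
    g=f[205:280,150:200].astype(int); print("handle",[int((f[r,165:190].astype(int).min(1)).argmax()+165) for r in range(225,262,4)])
```

```text
[255 255 151] [255 255 152]
lid-area diff px>30: 243 of 6715
handle [177, 177, 177, 176, 176, 175, 175, 175, 174, 174]
handle [177, 177, 176, 176, 176, 175, 175, 174, 174, 174]
```

The lid outline and handle match the earlier shut-lid picture, the bottle lane is unchanged and the plate is resting in the bin, so I'm handing the job in.

```bash
python3 -c "
from station import *
print(sign_off())"
```

```text
the job is handed in; nothing more can be done
None
```

I handed the job in at about 39 s: the bottle stands in the gap, the lid was raised and is shut again, and the plate is in the red bin, though it leans on the chute slide instead of lying flat.

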